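# Open the squeeze-tab brush-washer pot

### The job

Open the aluminium brush-washer pot: squeeze the two blue side tabs of its white cap together and, keeping them squeezed, turn the cap anticlockwise (seen from above) until you feel it come gently up against its stop, then lift it straight off. Set it down gently, upright, near the middle of the square black drip tray and let go. Never force the cap against its locks or stops, and leave the jars and the cup where they stand.

Things in the scene. Friction and masses are not known exactly. Their poses are not given: they have to be found in the camera images.
- cap: White cap, 44 mm diameter, 47 mm high, about 60 g, loose, locked on the pot's neck with 1.5 mm of play; origin at the centre of its underside, z up its axis, tabs on its +y and -y sides, bayonet ears on +x and -x. Press the tabs slowly, without driving the cap down: it may only be lifted or turned without force: more than 45 N between it and the pot and its ring is forcing it.
- tab_a_face (a point): Centre, at rest, of the outer face of the blue sprung tab on the cap's +y side (does not move in with the tab): an upright flat pad 18 mm wide, from 15 to 43 mm above the cap's underside, 31 mm from its axis (62 mm over both tabs, 52 mm with both pressed home).
- tab_b_face (a point): The same for the like tab on the -y side. Under each tab a thin leg ends in a small foot at the cap's underside; a steel post on the pot blocks it from turning anticlockwise until the tab is pressed in by more than 2.5 mm.
- tab_a (a joint): how far the +y tab is pressed in: 0 out, 0.005 m home against a hard stop; its spring pushes back with 4 N at first, 10 N when home
- tab_b (a joint): the same for the -y tab
- ear (a point): Outer end of the bayonet ear on the cap's +x side, 34 mm from the axis, 2.5 mm above the underside. Each ear (a like one is on -x) is 12 mm wide and 5 mm thick.
- pot: Squat aluminium brush-washer pot with a rubber suction foot, fixed to the table; 104 mm across the foot, 92 mm across the body. Origin at the centre of its underside, z up, axes along those of the locked cap. Its flat shoulder, on which the cap stands, is 55 mm above the origin; the neck inside the cap rises 26 mm above the shoulder.
- ring_top (a point): Axis of the rigid grey bayonet ring round the cap (79 mm across, top here, 11 mm above the shoulder). It is clocked differently on every pot: its lips free the ears after an anticlockwise turn of 19 to 56 degrees, unknown; its end stops halt them 5 degrees later. Only in between can the cap be lifted: turn until a moment of 0.3 to 0.5 Nm is felt at the stop, then lift.
- drip_tray: Square black plastic drip tray, 180 x 180 mm, rim 18 mm high and 4 mm thick, thin grey lines on the floor, loose, 0.5 kg; origin at the centre of its underside; its flat inner floor is 9 mm above that.
- jar_gold: bystander: small white jar with a gold lid, 59 mm in diameter, 50 mm high, origin at the centre of its underside
- jar_silver: bystander: small white jar with a silver lid, 53 mm in diameter, 44 mm high, origin at the centre of its underside
- paper_cup: bystander: white paper mixing cup, 50 mm in diameter, 39 mm high, origin at the centre of its underside

How it is judged:
By the outcome, as a careful person would: the job done as asked, in the order asked, and still so for the second after the job is handed in, with the robot touching nothing.
It also fails if it takes over 72 s, if anything falls off the work surface, if the arm or the gripper's body presses on something with over 40 N, if the wrist force passes 120 N, or if a joint passes its speed limit or range.

### The arm

A 6-joint arm with a two-finger parallel gripper is mounted at the origin on a cart in front of the work surface, level with it; the furniture and walls round the work are solid. World frame = base frame: x ahead of the robot, y to its left, z up, the work surface at z = 0. Lengths are in mm, angles in rad, forces in N, time in s.
With the tool pointing down it reaches from about 275 to 1000 mm from the base axis. Payload 8.4 kg.
Tool frame: the origin (TCP) lies at the centre of the arm's flange, where the gripper is bolted on; the fingertips stand r.tip_extent ahead of it and the grasp point (between the pads) lies 155 mm ahead of it (r.tip_extent is the distance from the TCP to the fingertips, in mm); z points along the fingers, y is the direction in which the jaws open and shut (so a half turn about z gives the same grasp; the last joint's range is limited). The gripper opens to 85 mm and grips with 20 to 120 N. Pads are 22 mm wide; open, the fingers measure 114 mm over their backs; the gripper's body (76 mm by 85 mm) begins 54 mm behind the grasp point. The pads swing forward as they close: fully open they stand 13 mm farther back than shut.
Start: joints at [1.25, 0.353, 1.633, -0, 1.155, -0.002], TCP at [195.891, 593.512, 404.681] pointing down, gripper open.
Joint ranges: [-2.63, 2.63], [-0.92, 2.1], [0.06, 2.66], [-1.3, 4.44], [0, 2.69], [-3.02, 3.02]. Speed limits (rad/s): [2.22, 2.22, 2.79, 3.14, 3.14, 3.14].

### API

Orientations are given as [roll, pitch, yaw] about the fixed x, y, z axes, in that order (R = Rz(yaw) Ry(pitch) Rx(roll)).
In Python, from rig import sense, grab_frame, job, r gives the robot as it stands. The module is installed in compiled form; this text tells all that it offers.
- The arm moves only by the shell command python3 -m creep 'ROWS' [FORCE]. ROWS is JSON, a list of rows, each a list of 7 numbers: the turn, a rotation vector about the tool's x, y, z in rad, then the shift along the tool's x, y, z in mm, then the closure, from 0 (fully open) to 1 (shut). In form: [[wx, wy, wz, dx, dy, dz, fingers], ...]. A call has 1 to 10 rows; each row shifts and turns the pose as measured when the row begins, along the tool's axes as they then stand; what a row does not reach is not made up. A row lasts 1/12 s, in which the tool goes at most 41.7 mm and 7.16 degrees, less where a joint would pass 70% of its speed; a pose out of reach is approached as far as the arm can. A call with a gripper value outside its range is refused whole. The fingers move at their own pace and stop on an object; FORCE is the grip in N (left out, the last holds). Time passes only in rows, so rows that do not move let the fingers close. It gives the time, the measured TCP pose, the force and the opening at its end, in the units of the state.
- sense(): the state, without advancing time (a new reading comes with each control period).
- grab_frame(name): name is "scene" or "top" or "wrist"; returns a dict with "color" (400x640x3 uint8, red, green, blue), "mtx" (3x3 intrinsics, pixels), "distortion" ([k1, k2, p1, p2, k3] as OpenCV has them; the pictures are not rectified), "T" (4x4, takes a point from camera to world coordinates). Camera axes: x right, y down, z forward; pixel columns grow to the right and rows downward; lengths in mm; the calibration is good to about 2 mm. A picture is of the moment at which its call begins. There is no depth.
- job.sign_off(): hands the job in, once; it reports no verdict.
The state is a dict: "clock": time; "qpos": joint angles; "qvel": joint speeds; "joint_efforts": joint torques, N m; "eef_pos": TCP position; "tcp_rot": TCP orientation; "contact_force": force on the tool from outside, world axes, zero at the start; "wrist_torque": the same for the moment, N m; "opening": opening from 0.0 (shut) to 1.0 (fully open).
Only numpy, scipy, OpenCV 4.12 (cv2) and the standard library are available. Lean on these libraries where they do the work, as an engineer would, in place of code of your own. Each camera call takes 0.05 s, during which the arm holds its last target.

## Working session

There is one attempt and no reset: what is moved stays moved. The work goes in short steps, Python scripts to look and compute and a shell command to move; the robot and the scene stay as the last step left them, time stands still between calls to the robot, and variables do not carry over. Pictures are saved under pics/ and viewed, and the job is handed in when it is done.

```bash
mkdir -p pics; cat > h.py <<'E'
import numpy as np, cv2
from rig import sense, grab_frame, job, r
def snap(n,f):
    d=grab_frame(n); cv2.imwrite('pics/'+f,d['color'][:,:,::-1]); np.savez('pics/'+f[:-4]+'.npz',**d); return d
def ray(d,uv):
    p=cv2.undistortPoints(np.array([[uv]],float),d['mtx'],np.array(d['distortion']))[0,0]
    T=d['T']; v=T[:3,:3]@np.array([p[0],p[1],1]); return T[:3,3],v
def onz(d,uv,z):
    o,v=ray(d,uv); return o+v*(z-o[2])/v[2]
def proj(d,P):
    T=np.linalg.inv(d['T']); P=np.atleast_2d(np.array(P,float)); q,_=cv2.projectPoints(P,cv2.Rodrigues(T[:3,:3])[0],T[:3,3],d['mtx'],np.array(d['distortion'])); return q[:,0]
def ld(f): return dict(np.load('pics/'+f+'.npz'))
E
python3 - <<'E'
from h import *
for n in ['scene','top','wrist']:
    d=snap(n,n+'0.png'); print(n,d['T'].round(3).tolist(),d['mtx'][0,0])
print(sense(),r.tip_extent)
E
```

```text
scene [[0.699, -0.46, 0.548, -143.5], [-0.715, -0.446, 0.538, -589.851], [-0.003, -0.768, -0.641, 871.678], [0.0, 0.0, 0.0, 1.0]] 435.52428400544886
top [[0.007, -1.0, 0.029, 486.557], [-1.0, -0.008, -0.019, 59.262], [0.019, -0.029, -0.999, 1140.823], [0.0, 0.0, 0.0, 1.0]] 386.4599787279146
wrist [[0.314, 0.917, 0.248, 132.953], [0.95, -0.302, -0.083, 614.461], [-0.001, 0.261, -0.965, 373.155], [0.0, 0.0, 0.0, 1.0]] 298.78201003290957
{'clock': 0.15, 'qpos': array([ 1.24960880e+00,  3.53489236e-01,  1.63396232e+00,  4.28144398e-05,
        1.15520002e+00, -2.40790957e-03]), 'qvel': array([-1.53507362e-03, -4.07257123e-04, -3.42208141e-03, -1.13570600e-03,
       -3.95840035e-05,  2.53891333e-03]), 'joint_efforts': array([ 8.12693384e-05, -6.05633497e+01, -3.42336309e+01, -1.75167878e-05,
        6.12868040e-03, -4.74151977e-05]), 'eef_pos': array([195.82149391, 593.3413207 , 404.1343521 ]), 'tcp_rot': array([-3.14053383e+00, -4.17012427e-05,  2.82279571e+00]), 'contact_force': array([-0.68380643,  0.63668343, -0.22554731]), 'wrist_torque': array([-0.02052119,  0.00843409, -0.07786794]), 'opening': 0.9983725277058652} 173.4
```

View pics/scene0.png

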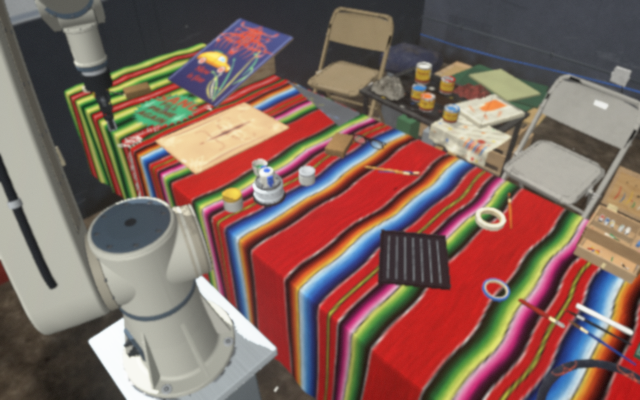

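View pics/top0.png

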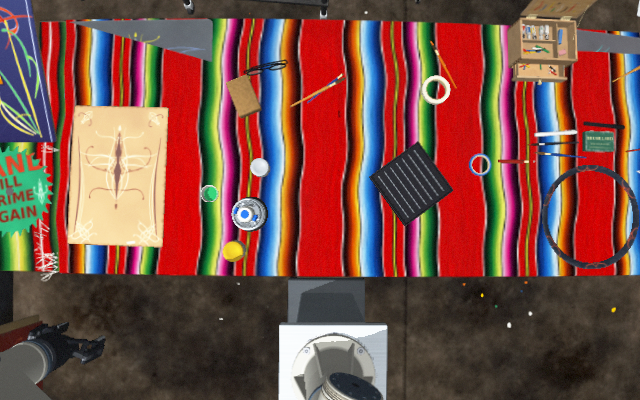

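View pics/wrist0.png

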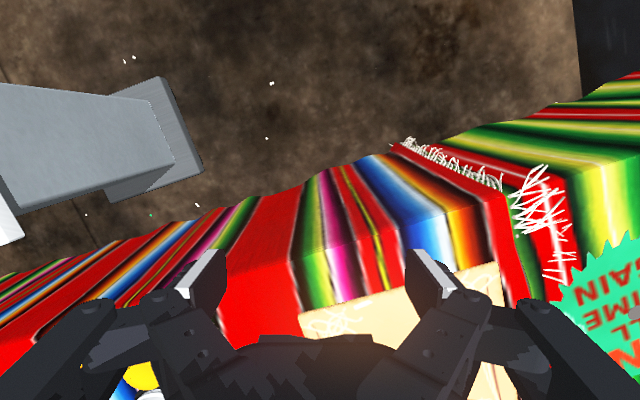

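Scene and top views show the pot at about (249,214) in top, the tray at (411,184), and small objects around the pot at (233,251), (259,167) and (209,194). I'll zoom in.

```bash
python3 - <<'E'
from h import *
t=ld('top0');s=ld('scene0')
a=cv2.resize(t['color'][145:275,180:300],None,fx=5,fy=5,interpolation=cv2.INTER_CUBIC)[:600]
b=cv2.resize(s['color'][145:225,205:335],None,fx=6,fy=6,interpolation=cv2.INTER_CUBIC)
cv2.imwrite('pics/tz.png',a[:,:,::-1]);cv2.imwrite('pics/sz.png',b[:,:,::-1])
for uv,z in [((249,214),100),((411,184),9),((233,251),50),((259,167),44),((209,194),39)]:
    print(uv,onz(t,uv,z).round(1))
E
```

```text
(249, 214) [476.5 234.6 100. ]
(411, 184) [ 567.5 -226.     9. ]
(233, 251) [371.6 286.9  50. ]
(259, 167) [609.7 217.3  44. ]
(209, 194) [532.  359.7  39. ]
```

View pics/tz.png

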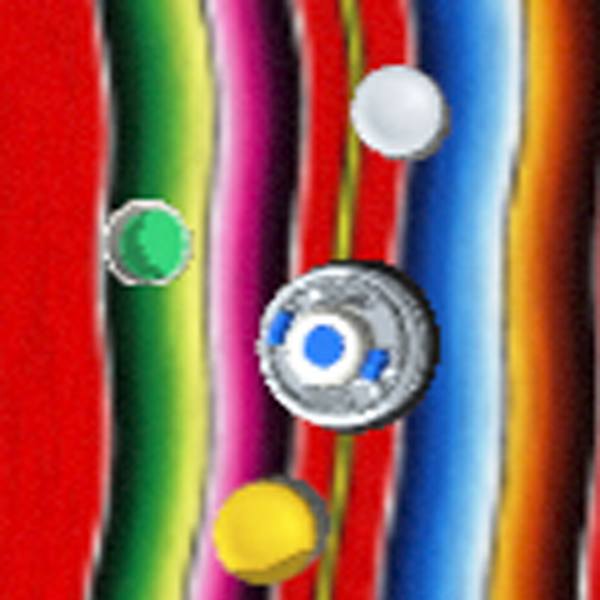

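View pics/sz.png

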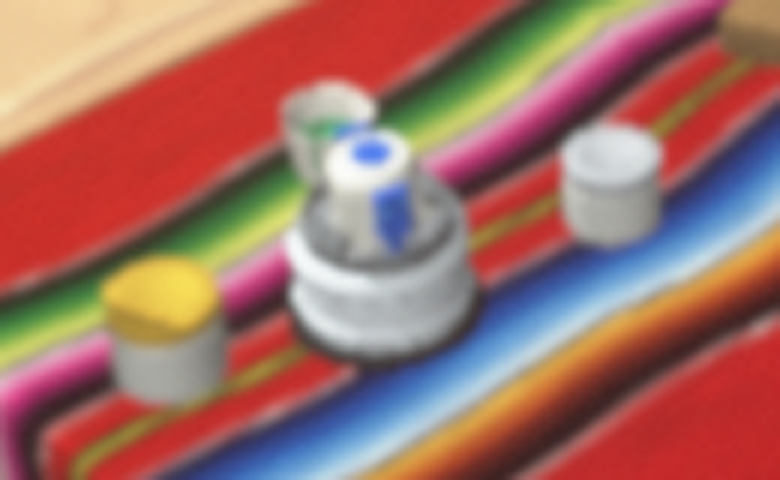

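The jar with the silver lid is at zoom (399,110), the green-filled cup at (147,243), and the gold jar at (265,532). The pot's blue tabs are at (281,328) and (376,364), with a blue dot on the cap top at (323,346). Next I'll measure from blobs in both views.

```bash
cat >> h.py <<'E'
def blobs(d,x0,y0,x1,y1,lo=(100,120,80),hi=(125,255,255),amin=4):
    c=d['color'][y0:y1,x0:x1]; h=cv2.cvtColor(c,cv2.COLOR_RGB2HSV); m=cv2.inRange(h,lo,hi)
    n,l,st,ce=cv2.connectedComponentsWithStats(m)
    return [(int(st[i,4]),(ce[i]+[x0,y0]).round(2)) for i in range(1,n) if st[i,4]>=amin]
def tri(d1,u1,d2,u2):
    o1,v1=ray(d1,u1);o2,v2=ray(d2,u2); v1=v1/np.linalg.norm(v1);v2=v2/np.linalg.norm(v2)
    A=np.stack([v1,-v2],1); t=np.linalg.lstsq(A,o2-o1,rcond=None)[0]
    a=o1+t[0]*v1;b=o2+t[1]*v2; return (a+b)/2,np.linalg.norm(a-b)
E
python3 - <<'E'
from h import *
t=ld('top0');s=ld('scene0')
B=blobs(t,232,200,264,228); print(B)
S=blobs(s,255,160,280,192); print(S)
for a,u in B: print(u,onz(t,u,102).round(1),onz(t,u,90).round(1))
# tray corners
c=t['color'][135:232,365:460]; g=c.max(2); m=(g<75).astype(np.uint8)*255
m=cv2.morphologyEx(m,cv2.MORPH_CLOSE,np.ones((7,7)))
m=cv2.morphologyEx(m,cv2.MORPH_OPEN,np.ones((15,15)))
k=max(cv2.findContours(m,0,2)[0],key=cv2.contourArea)
rr=cv2.minAreaRect(k);print(rr)
bx=cv2.boxPoints(rr)+[365,135]
P=np.array([onz(t,p,18) for p in bx]);print(P.round(1),P.mean(0),np.linalg.norm(np.diff(P,axis=0),axis=1))
E
```

```text
[(22, array([235.64, 210.05])), (49, array([244.08, 213.76])), (25, array([254.44, 217.44]))]
[(10, array([266.2, 170. ])), (31, array([270.16, 180.16]))]
[235.64 210.05] [486.8 270.2 102. ] [486.8 272.7  90. ]
[244.08 213.76] [477.  247.4 102. ] [476.9 249.6  90. ]
[254.44 217.44] [467.4 219.5 102. ] [467.2 221.4  90. ]
((43.99244689941406, 48.0968132019043), (70.9905014038086, 70.15089416503906), 67.89054870605469)
[[ 625.8  -82.6   18. ]
 [ 706.4 -275.2   18. ]
 [ 512.7 -354.4   18. ]
 [ 434.3 -161.6   18. ]] [ 569.78061004 -218.44140442   18.        ] [208.74053554 209.25400957 208.17439357]
```

```bash
python3 -m creep '[[0,0,0.05,-33,-21,4,0],[0,0,0,-33,-21,4,0],[0,0,0,-33,-21,4,0],[0,0,0,-33,-21,4,0],[0,0,0,-33,-21,4,0],[0,0,0,-33,-21,4,0],[0,0,0,-33,-21,4,0],[0,0,0,-33,-21,4,0],[0,0,0,-33,-21,4,0],[0,0,0,-33,-21,4,0]]' 30
```

```text
clock: 0.98
eef_pos: [433.2, 272.3, 360.7]
tcp_rot: [3.14, -0.002, 2.782]
contact_force: [0.7, 0.2, 0.4]
opening: 0.999
```

```bash
python3 - <<'E'
from h import *
d=snap('wrist','w1.png'); print(sense()['eef_pos'],sense()['tcp_rot'])
E
```

```text
[436.25974326 267.64829218 359.98303223] [-3.14093509e+00  3.61433521e-04  2.78025789e+00]
```

View pics/w1.png

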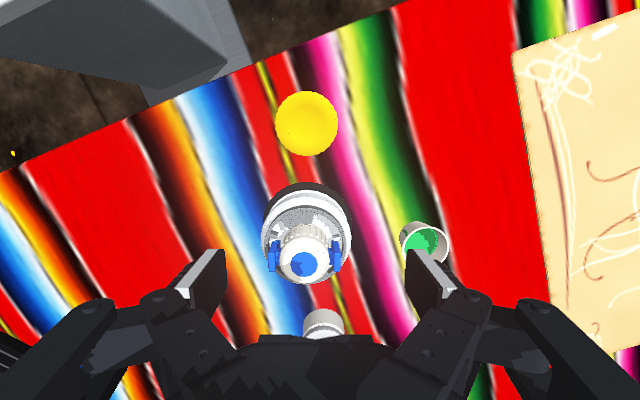

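Wrist view: the cap dot is at about (304,265), the tabs at (273,257) and (336,254), the gold jar at (306,123) and the cup at (424,243).

```bash
python3 - <<'E'
from h import *
d=ld('w1'); t=ld('top0')
B=blobs(d,255,225,355,290); print(B)
for a,u in B: print(onz(d,u,102).round(1),onz(d,u,90).round(1))
dot=max(B)[1]; print('dot tri',tri(d,dot,t,(244.08,213.76)))
c=cv2.resize(d['color'][180:300,240:370],None,fx=5,fy=5,interpolation=cv2.INTER_CUBIC); cv2.imwrite('pics/w1z.png',c[:,:,::-1])
E
```

```text
[(1018, array([272.05, 263.47])), (296, array([334.73, 255.81])), (514, array([303.44, 263.99]))]
[464.5 222.8 102. ] [469.5 219.   90. ]
[476.5 274.2 102. ] [482.  273.1  90. ]
[474.2 247.2 102. ] [479.7 244.7  90. ]
dot tri (array([467.58610997, 236.00922198, 119.43128253]), np.float64(25.188271889911743))
```

View pics/w1z.png

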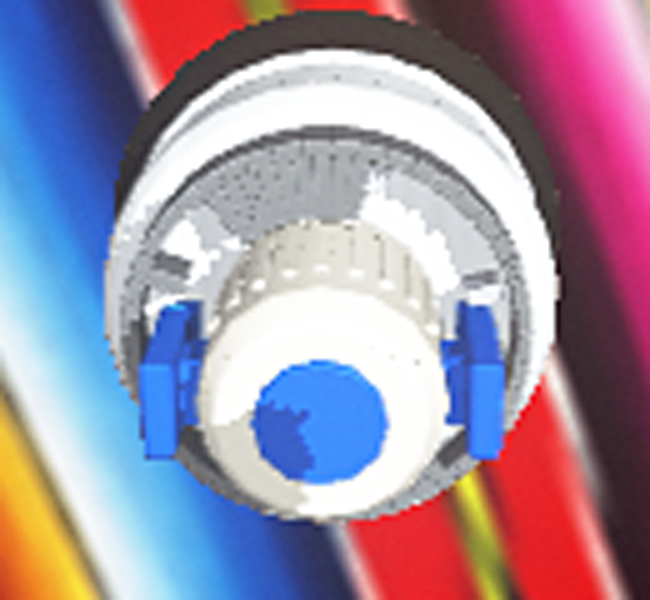

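```bash
python3 - <<'E'
from h import *
d=ld('w1'); t=ld('top0')
print('dot tri',tri(d,(303.44,263.99),t,(244.08,213.76)))
f=lambda x,y:onz(d,(240+x/5-.4,180+y/5-.4),98)
L=[f(141,365),f(144,458)];R=[f(502,362),f(501,458)]
l=(L[0]+L[1])/2;rr=(R[0]+R[1])/2
print(np.round([*L,*R],1),'mid',(l+rr)/2,'w',np.linalg.norm(l-rr),'ang',np.degrees(np.arctan2(*(rr-l)[1::-1])))
v1=L[1]-L[0];v2=R[1]-R[0];print(v1,v2,np.linalg.norm(v1),np.linalg.norm(v2),np.degrees(np.arctan2(v1[1]+v2[1],v1[0]+v2[0])))
E
```

```text
dot tri (array([476.37386601, 247.24871705,  98.79551452]), np.float64(1.9556993894239456))
[[455.7 222.1  98. ]
 [471.8 215.8  98. ]
 [476.6 279.2  98. ]
 [493.4 273.1  98. ]] mid [474.35967574 247.52819388  98.        ] w 60.99838161609202 ang 69.59556994217864
[16.11550506 -6.30409682  0.        ] [ 1.67877627e+01 -6.07846631e+00 -2.84217094e-14] 17.304656599084314 17.854319599129976 -20.622940934287502
```

```bash
python3 -m creep '[[0,0,0,-15,-2,20,0],[0,0,0,-14,-2,20,0],[0,0,0,-14,-1,20,0],[0,0,0,0,0,0,0],[0,0,0,0,0,0,0]]' 30;  python3 - <<'E'
from h import *
d=snap('wrist','w2.png'); print(sense()['eef_pos'],sense()['tcp_rot'])
E
```

```text
clock: 1.45
eef_pos: [479.0, 241.7, 298.3]
tcp_rot: [3.141, 0.001, 2.771]
contact_force: [0.0, 0.1, 1.3]
opening: 0.999
[478.6692331  241.79098488 298.31382035] [3.14141677e+00 1.24264540e-03 2.77131592e+00]
```

View pics/w2.png

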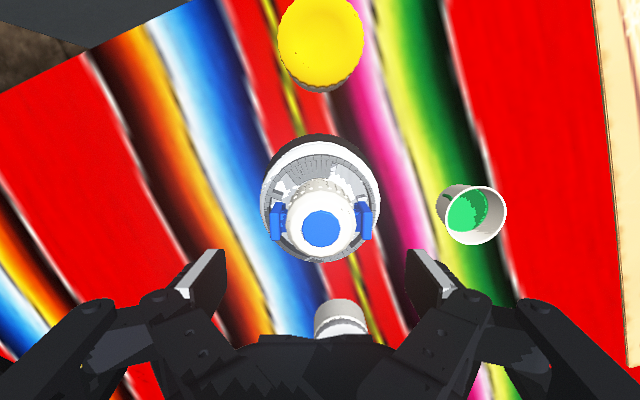

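Wrist view: cap dot at about (321,229), tabs at (278,222) and (364,222). The fingers are symmetric about column 317.

```bash
python3 - <<'E'
from h import *
d=ld('w2')
c=cv2.resize(d['color'][190:260,255:385],None,fx=6,fy=6,interpolation=cv2.INTER_CUBIC); cv2.imwrite('pics/w2z.png',c[:,:,::-1])
E
```

```text
(no output)
```

View pics/w2z.png

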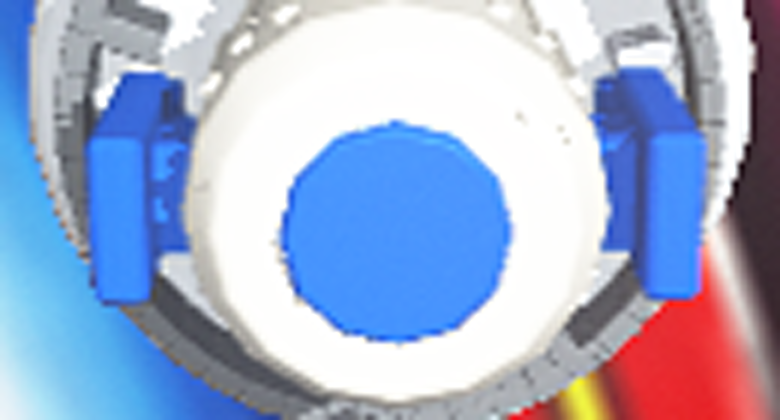

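```bash
cat >> h.py <<'E'
def tabs(d,f,Ls,Rs,z=98):
    L=np.array([onz(d,f(*p),z) for p in Ls]);R=np.array([onz(d,f(*p),z) for p in Rs]); l=L.mean(0);q=R.mean(0)
    m=(l+q)/2
    a=np.degrees(np.arctan2(*(q-l)[1::-1])); v=L[1]-L[0]+R[1]-R[0]
    print('mid',m.round(2),'w',np.linalg.norm(l-q).round(2),'ang',a.round(2),'ang2',(np.degrees(np.arctan2(v[1],v[0]))+90).round(2),np.linalg.norm(v)/2)
    s=sense();y=s['tcp_rot'][2];e=m-s['eef_pos'];X=np.array([np.cos(y),np.sin(y)]);Y=np.array([np.sin(y),-np.cos(y)])
    print('tool y ang',np.degrees(np.arctan2(Y[1],Y[0])).round(2),'dx',X@e[:2],'dy',Y@e[:2],'z',s['eef_pos'][2])
E
python3 - <<'E'
from h import *
d=ld('w2'); f=lambda x,y:(255+(x+.5)/6-.5,190+(y+.5)/6-.5)
tabs(d,f,[(90,138),(102,302)],[(702,132),(698,297)])
u=f(396,232);print(onz(d,u,102))
print(tri(d,u,ld('top0'),(244.08,213.76)))
print(tri(d,u,ld('w1'),(303.44,263.99)))
s=sense();print(proj(d,[s['eef_pos']-[0,0,155]]))
E
```

```text
mid [474.5  247.55  98.  ] w 60.39 ang 69.29 ang2 70.36 17.4113656801677
tool y ang 68.78 dx 5.9744776689280235 dy 3.8600194326438344 z 298.31382035140876
[474.38819687 247.30515352 102.        ]
(array([476.43509146, 247.4903065 ,  97.81260082]), np.float64(1.769576496409483))
(array([474.43929411, 247.21348988, 101.68378788]), np.float64(0.15890112550923813))
[[314.27939961 271.3519473 ]]
```

```bash
python3 - <<'E'
from h import *
d=ld('w2'); s=sense();y=s['tcp_rot'][2]
c=np.hstack([d['color'][235:305,160:235],d['color'][235:305,400:475]]);c=cv2.resize(c,None,fx=5,fy=5,interpolation=cv2.INTER_CUBIC); cv2.imwrite('pics/f.png',c[:,:,::-1])
X=np.array([np.cos(y),np.sin(y),0]);Y=np.array([np.sin(y),-np.cos(y),0]);Z=np.array([0,0,-1])
for sgn,uv in [(1,(225,249)),(1,(201,249)),(-1,(407,249)),(-1,(430,249))]:
    o,v=ray(d,uv);e=o-s['eef_pos']
    for sg in (1,-1):
        t=(sg*42.5-Y@e)/(Y@v); p=e+t*v
        if t>0: print(uv,sg,(X@p).round(1),(Z@p).round(1))
E
```

```text
(225, 249) -1 7.9 162.2
(201, 249) -1 20.2 134.5
(407, 249) 1 10.0 157.3
(430, 249) 1 21.3 131.8
```

View pics/f.png

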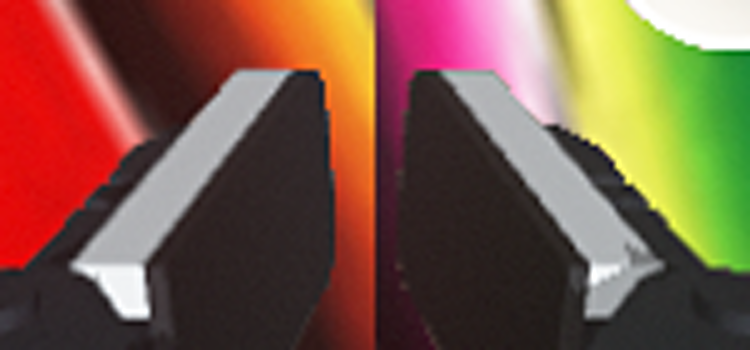

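```bash
python3 - <<'E'
from h import *
d=ld('w2'); s=sense();y=s['tcp_rot'][2]
X=np.array([np.cos(y),np.sin(y),0]);Y=np.array([np.sin(y),-np.cos(y),0]);Z=np.array([0,0,-1])
for sg,uv in [(-1,(219,248.8)),(1,(413,248.8)),(-1,(190,288)),(1,(443,288))]:
    o,v=ray(d,uv);e=o-s['eef_pos']
    t=(sg*42.5-Y@e)/(Y@v); p=e+t*v; print('y-plane',uv,(X@p).round(1),(Z@p).round(1))
    t=(11-X@e)/(X@v); p=e+t*v; print('x-plane',uv,(Y@p).round(1),(Z@p).round(1))
E
```

```text
y-plane (219, 248.8) 11.6 154.0
x-plane (219, 248.8) -43.0 155.4
y-plane (413, 248.8) 13.5 149.5
x-plane (413, 248.8) 44.5 155.2
y-plane (190, 288) 11.3 121.7
x-plane (190, 288) -42.8 122.2
y-plane (443, 288) 13.5 118.0
x-plane (443, 288) 44.5 122.1
```

```bash
python3 -m creep '[[0,0,-0.015,5,3,10,0],[0,0,0,0,0,10,0],[0,0,0,0,0,10,0],[0,0,0,0,0,10,0],[0,0,0,0,0,8,0],[0,0,0,0,0,0,0],[0,0,0,0,0,0,0]]' 20;  python3 - <<'E'
from h import *
d=snap('wrist','w3.png'); s=sense();print(s['eef_pos'],s['tcp_rot'],s['contact_force'],s['wrist_torque'])
E
```

```text
clock: 2.08
eef_pos: [472.6, 249.7, 247.9]
tcp_rot: [3.139, 0.003, 2.792]
contact_force: [0.0, -0.3, 0.4]
opening: 0.998
[472.53536598 249.64690165 247.90371001] [3.13937232e+00 2.43608174e-03 2.79218032e+00] [-0.25305336 -0.37712851  0.40216587] [ 0.02661024 -0.00498311  0.02536063]
```

View pics/w3.png

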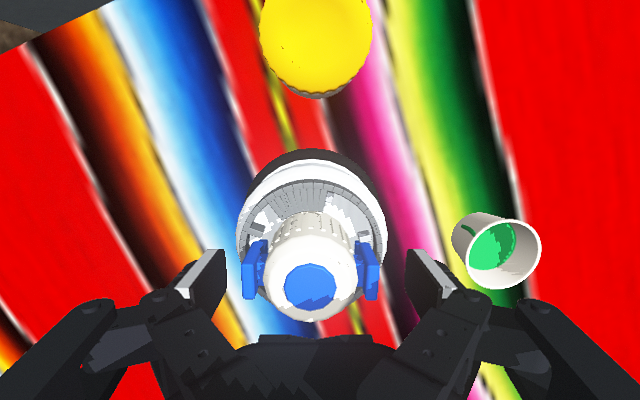

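```bash
python3 - <<'E'
from h import *
d=ld('w3')
c=cv2.resize(d['color'][215:325,170:460],None,fx=2.75,fy=2.75,interpolation=cv2.INTER_CUBIC); 
c=cv2.resize(d['color'][235:325,235:385],None,fx=5.3,fy=5.3,interpolation=cv2.INTER_CUBIC); cv2.imwrite('pics/w3z.png',c[:,:,::-1]);print(c.shape)
E
```

```text
(477, 795, 3)
```

View pics/w3z.png

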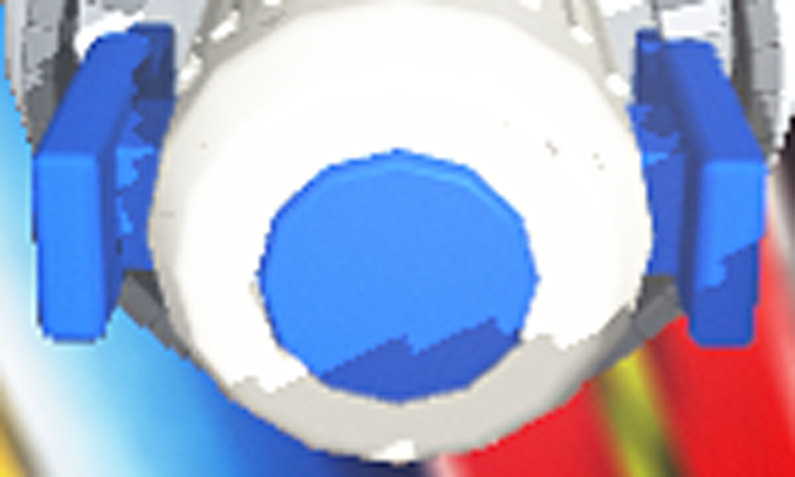

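```bash
python3 - <<'E'
from h import *
d=ld('w3'); f=lambda x,y:(235+(x+.5)/5.3-.5,235+(y+.5)/5.3-.5)
tabs(d,f,[(35,155),(42,340)],[(765,162),(757,346)])
u=f(398,277);print(onz(d,u,102), tri(d,u,ld('w1'),(303.44,263.99)))
# dot in the tool frame vs finger mid
s=sense();y=s['tcp_rot'][2];X=np.array([np.cos(y),np.sin(y)]);Y=np.array([np.sin(y),-np.cos(y)]);e=(onz(d,u,102)-s['eef_pos'])[:2];print(X@e,Y@e)
E
```

```text
mid [474.53 247.4   98.  ] w 60.75 ang 69.33 ang2 69.56 17.389640567535
tool y ang 69.98 dx -2.64327190403938 dy -1.4264744707381525 z 247.90371001393697
[474.37798506 247.33674422 102.        ] (array([473.61962866, 247.57989757, 103.36586428]), np.float64(0.11872786671501462))
-2.5221495792770923 -1.5397512473903805
```

```bash
python3 -m creep '[[0,0,0.006,-2.3,-1.4,5,0],[0,0,0,0,0,0,0],[0,0,0,0,0,0,0]]' 20;  python3 - <<'E'
from h import *
s=sense();print(s['eef_pos'],s['tcp_rot'],s['qvel'].round(3)); y=s['tcp_rot'][2];X=np.array([np.cos(y),np.sin(y)]);Y=np.array([np.sin(y),-np.cos(y)]);e=(np.array([474.4,247.35,0])-s['eef_pos'])[:2];print(X@e-1.3,Y@e-.75)
E
```

```text
clock: 2.38
eef_pos: [474.8, 247.5, 243.1]
tcp_rot: [3.138, 0.003, 2.785]
contact_force: [-0.0, 0.7, 0.5]
opening: 0.998
[474.83360164 247.50101102 243.10498126] [3.13841348 0.0033635  2.78549159] [-0.003  0.007  0.005 -0.002 -0.005 -0.   ]
-0.9462469866284278 -1.042700385265552
```

```bash
python3 -m creep '[[0,0,0,-0.5,-0.8,2,0.1],[0,0,0,0,0,0,0.15],[0,0,0,0,0,0,0.18],[0,0,0,0,0,0,0.2],[0,0,0,0,0,0,0.2]]' 20;  python3 - <<'E'
from h import *
d=snap('wrist','w4.png');s=sense();print(s['eef_pos'],s['tcp_rot'],s['contact_force']); y=s['tcp_rot'][2];X=np.array([np.cos(y),np.sin(y)]);Y=np.array([np.sin(y),-np.cos(y)]);e=(np.array([474.4,247.35,0])-s['eef_pos'])[:2];print(X@e-1.3,Y@e-.75)
E
```

```text
clock: 2.8
eef_pos: [475.6, 246.3, 241.7]
tcp_rot: [3.137, 0.004, 2.785]
contact_force: [0.3, 0.5, -0.5]
opening: 0.796
[475.60861852 246.30914198 241.73450355] [3.13720863 0.00446724 2.78478418] [ 0.48368915 -0.25863393  0.73382392]
0.19605193590317826 -0.19685195663900334
```

View pics/w4.png

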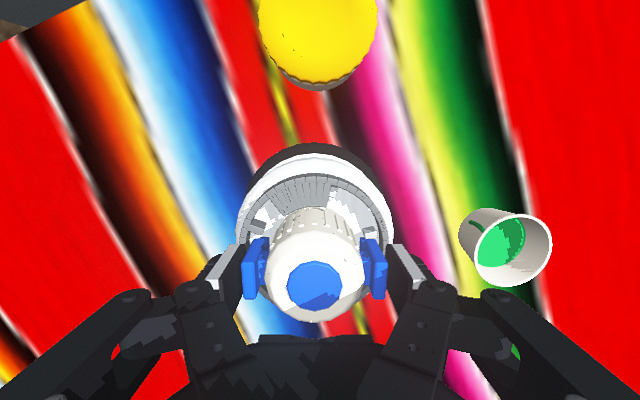

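```bash
cat >> h.py <<'E'
from scipy.spatial.transform import Rotation as Ro
def st():
    s=sense();a=s['tcp_rot'];R=Ro.from_euler('xyz',a);G=Ro.from_euler('xyz',[np.pi,0,a[2]])
    f=R.inv().apply(s['contact_force']);m=R.inv().apply(s['wrist_torque'])
    print('t',s['clock'],'p',s['eef_pos'].round(2),'yaw',round(a[2],4),'tiltfix',(R.inv()*G).as_rotvec().round(4)[:2],'Ftool',f.round(2),'Mtool',m.round(3),'op',round(float(s['opening']),4))
    e=R.inv().apply(np.array([474.4,247.35,s['eef_pos'][2]])-s['eef_pos'])
    print('to cap',e[0].round(2)-1.3,e[1].round(2)-.75); return s
E
python3 - <<'E'
from h import *
st();d=ld('w4')
c=cv2.resize(d['color'][225:325,215:415],None,fx=4,fy=4,interpolation=cv2.INTER_CUBIC); cv2.imwrite('pics/w4z.png',c[:,:,::-1])
E
```

```text
t 2.85 p [475.61 246.31 241.73] yaw 2.7848 tiltfix [0.0044 0.0045] Ftool [-0.55 -0.07 -0.73] Mtool [-0.022  0.04  -0.021] op 0.8009
to cap 0.19999999999999996 -0.19999999999999996
```

View pics/w4z.png

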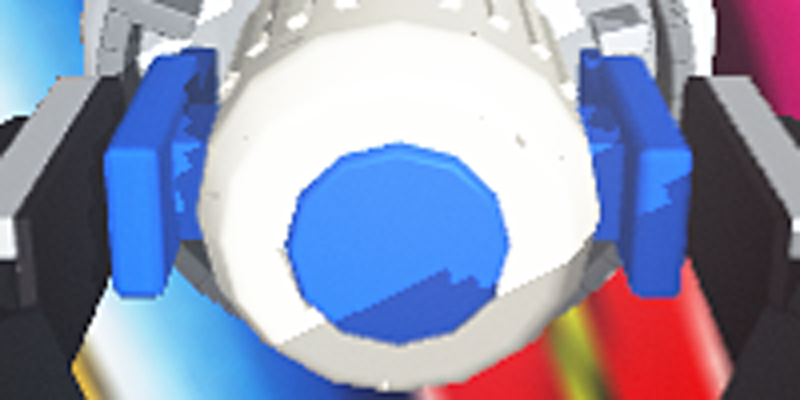

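```bash
python3 -m creep '[[0.0035,0.0035,0,0,0,0,0.22],[0,0,0,0,0,0,0.23],[0,0,0,0,0,0,0.24]]' 20;  python3 -c "
from h import *
st()"
```

```text
clock: 3.1
eef_pos: [475.6, 246.4, 241.9]
tcp_rot: [3.141, 0.001, 2.785]
contact_force: [0.7, -0.1, 0.7]
opening: 0.759
t 3.1 p [475.6  246.37 241.92] yaw 2.7848 tiltfix [0.0007 0.0008] Ftool [-0.65  0.16 -0.75] Mtool [ 0.039  0.    -0.011] op 0.7593
to cap 0.16999999999999993 -0.25
```

Slow close with slight upward compensation (tool z negative is up).

```bash
python3 -m creep '[[0,0,0,0,0,0,0.25],[0,0,0,0,0,0,0.26],[0,0,0,0,0,0,0.265],[0,0,0,0,0,-0.1,0.27],[0,0,0,0,0,-0.1,0.275],[0,0,0,0,0,0,0.275]]' 20;  python3 -c "
from h import *
st()"
```

```text
clock: 3.6
eef_pos: [475.6, 246.4, 242.1]
tcp_rot: [3.141, 0.001, 2.785]
contact_force: [0.2, -0.6, -1.0]
opening: 0.726
t 3.6 p [475.56 246.4  242.08] yaw 2.7849 tiltfix [0.0006 0.0006] Ftool [-0.42 -0.47  1.04] Mtool [-0.027  0.017 -0.068] op 0.7255
to cap 0.11999999999999988 -0.26
```

```bash
python3 -m creep '[[0,0,0,0,0,-0.1,0.28],[0,0,0,0,0,-0.1,0.285],[0,0,0,0,0,-0.1,0.29],[0,0,0,0,0,-0.1,0.295],[0,0,0,0,0,-0.1,0.3],[0,0,0,0,0,-0.1,0.305]]' 20;  python3 -c "
from h import *
st()"
```

```text
clock: 4.1
eef_pos: [475.5, 246.4, 242.8]
tcp_rot: [3.141, 0.001, 2.785]
contact_force: [-0.1, 0.7, -0.2]
opening: 0.695
t 4.1 p [475.54 246.43 242.76] yaw 2.785 tiltfix [0.0006 0.0006] Ftool [0.36 0.62 0.24] Mtool [-0.012 -0.001  0.024] op 0.695
to cap 0.08999999999999986 -0.29
```

```bash
python3 -m creep '[[0,0,0,0,0,-0.1,0.31],[0,0,0,0,0,-0.1,0.315],[0,0,0,0,0,-0.1,0.32],[0,0,0,0,0,-0.1,0.325],[0,0,0,0,0,-0.1,0.33],[0,0,0,0,0,-0.1,0.335]]' 25;  python3 -c "
from h import *
st()
snap('wrist','w5.png')"
```

```text
clock: 4.6
eef_pos: [475.5, 246.4, 243.4]
tcp_rot: [3.141, 0.001, 2.785]
contact_force: [-0.7, 0.1, -1.2]
opening: 0.667
t 4.6 p [475.52 246.42 243.37] yaw 2.7849 tiltfix [0.0006 0.0005] Ftool [ 0.66 -0.1   1.23] Mtool [ 0.045  0.004 -0.   ] op 0.6668
to cap 0.07000000000000006 -0.27
```

View pics/w5.png

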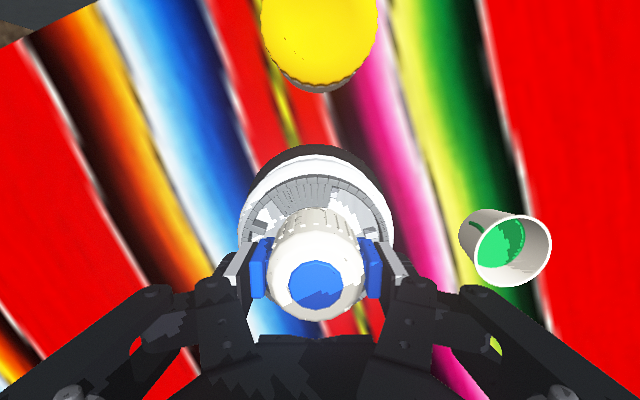

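Both pads are on the tabs and the forces are balanced, so I'll carry on pressing.

```bash
python3 -m creep '[[0,0,0,0,0,-0.1,0.34],[0,0,0,0,0,-0.1,0.345],[0,0,0,0,0,-0.1,0.35],[0,0,0,0,0,-0.1,0.355],[0,0,0,0,0,-0.1,0.36],[0,0,0,0,0,-0.1,0.365],[0,0,0,0,0,-0.1,0.37]]' 25;  python3 -c "
from h import *
st()"
```

```text
clock: 5.23
eef_pos: [475.4, 246.3, 244.0]
tcp_rot: [3.141, 0.0, 2.785]
contact_force: [0.2, 0.0, -0.9]
opening: 0.627
t 5.2333 p [475.45 246.35 244.02] yaw 2.7849 tiltfix [0.0004 0.0004] Ftool [-0.23  0.09  0.89] Mtool [-0.011 -0.008  0.047] op 0.6268
to cap 0.030000000000000027 -0.17000000000000004
```

```bash
python3 -m creep '[[0,0,0,0,0,-0.1,0.375],[0,0,0,0,0,-0.1,0.38],[0,0,0,0,0,-0.1,0.385],[0,0,0,0,0,-0.1,0.39],[0,0,0,0,0,-0.1,0.395],[0,0,0,0,0,0,0.4],[0,0,0,0,0,0,0.405]]' 25;  python3 -c "
from h import *
st()"
```

```text
clock: 5.82
eef_pos: [475.4, 246.3, 244.7]
tcp_rot: [3.141, 0.0, 2.785]
contact_force: [0.4, -0.7, 0.8]
opening: 0.596
t 5.8167 p [475.39 246.34 244.65] yaw 2.7849 tiltfix [0.0002 0.0003] Ftool [-0.62 -0.49 -0.77] Mtool [ 0.035  0.098 -0.021] op 0.5957
to cap -0.020000000000000018 -0.15000000000000002
```

```bash
python3 -m creep '[[0,0,0,0,0,-0.1,0.41],[0,0,0,0,0,-0.1,0.415],[0,0,0,0,0,-0.05,0.42],[0,0,0,0,0,0,0.425],[0,0,0,0,0,0,0.43],[0,0,0,0,0,0,0.435]]' 25;  python3 -c "
from h import *
st();snap('wrist','w6.png')"
```

```text
clock: 6.32
eef_pos: [475.4, 246.3, 245.0]
tcp_rot: [3.141, 0.0, 2.785]
contact_force: [-0.3, -0.7, 1.0]
opening: 0.59
t 6.3167 p [475.37 246.31 244.97] yaw 2.7849 tiltfix [0.0003 0.0003] Ftool [ 0.05 -0.81 -1.03] Mtool [0.04  0.055 0.025] op 0.5905
to cap -0.030000000000000027 -0.10999999999999999
```

View pics/w6.png

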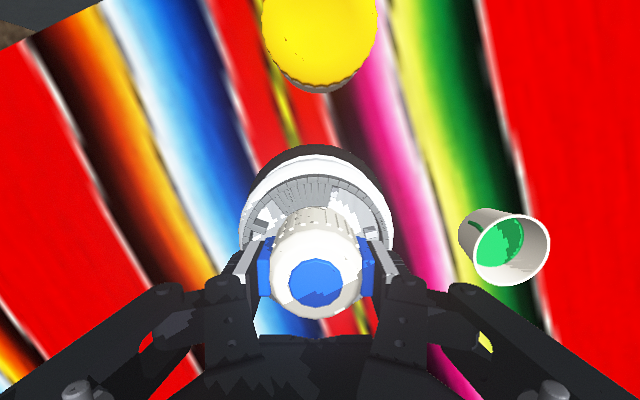

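The tabs are home: the fingers stalled at 0.59 under 25 N. I'll firm the grip a little and begin turning in small steps.

```bash
python3 -m creep '[[0,0,0,0,0,0,0.5],[0,0,0,0,0,0,0.5],[0,0,-0.01,0,0,0,0.5],[0,0,-0.01,0,0,0,0.5],[0,0,-0.01,0,0,0,0.5]]' 40;  python3 -c "
from h import *
st()"
```

```text
clock: 6.78
eef_pos: [475.5, 246.4, 245.5]
tcp_rot: [3.141, 0.001, 2.817]
contact_force: [-0.2, -0.3, 1.6]
opening: 0.581
t 6.7833 p [475.49 246.36 245.46] yaw 2.8171 tiltfix [0.0005 0.0006] Ftool [ 0.09 -0.38 -1.6 ] Mtool [0.029 0.047 0.013] op 0.5812
to cap 0.050000000000000044 -0.16000000000000003
```

```bash
python3 -m creep '[[0,0,-0.015,0,0,0,0.5],[0,0,-0.015,0,0,0,0.5],[0,0,-0.015,0,0,0,0.5],[0,0,-0.015,0,0,0,0.5],[0,0,-0.015,0,0,0,0.5]]' 40;  python3 -c "
from h import *
st()"
```

```text
clock: 7.2
eef_pos: [475.7, 246.5, 245.5]
tcp_rot: [3.141, 0.001, 2.9]
contact_force: [0.2, 0.2, 2.0]
opening: 0.582
t 7.2 p [475.7  246.46 245.46] yaw 2.9004 tiltfix [0.0008 0.001 ] Ftool [-0.14  0.25 -1.97] Mtool [ 0.006 -0.008  0.015] op 0.5821
to cap 0.16999999999999993 -0.18999999999999995
```

```bash
python3 -m creep '[[0,0,-0.015,0,0,0,0.5],[0,0,-0.015,0,0,0,0.5],[0,0,-0.015,0,0,0,0.5],[0,0,-0.015,0,0,0,0.5],[0,0,-0.015,0,0,0,0.5]]' 40;  python3 -c "
from h import *
st()"
```

```text
clock: 7.62
eef_pos: [475.7, 246.5, 245.5]
tcp_rot: [3.141, 0.001, 2.984]
contact_force: [0.1, 0.6, 1.2]
opening: 0.58
t 7.6167 p [475.7  246.5  245.48] yaw 2.9838 tiltfix [0.0008 0.0011] Ftool [-0.06  0.59 -1.19] Mtool [0.015 0.07  0.008] op 0.5804
to cap 0.11999999999999988 -0.10999999999999999
```

```bash
python3 -m creep '[[0,0,-0.015,0,0,0,0.5],[0,0,-0.015,0,0,0,0.5],[0,0,-0.015,0,0,0,0.5],[0,0,-0.015,0,0,0,0.5],[0,0,-0.015,0,0,0,0.5],[0,0,-0.015,0,0,0,0.5]]' 40;  python3 -c "
from h import *
st();snap('wrist','w7.png')"
```

```text
clock: 8.12
eef_pos: [475.7, 246.5, 245.5]
tcp_rot: [3.141, 0.001, 3.084]
contact_force: [-0.0, 0.5, 0.5]
opening: 0.573
t 8.1167 p [475.73 246.49 245.49] yaw 3.0838 tiltfix [0.0007 0.0012] Ftool [ 0.04  0.48 -0.54] Mtool [ 0.016  0.069 -0.005] op 0.5734
to cap 0.07000000000000006 0.030000000000000027
```

View pics/w7.png

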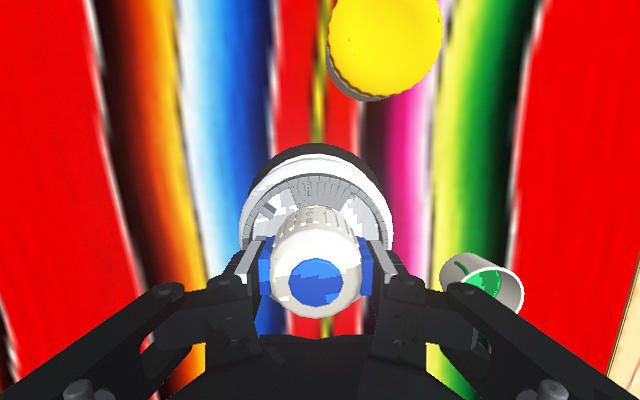

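The tabs stay flush with the pads at (264,265) and (367,262), so the cap is turning with the gripper.

```bash
python3 -m creep '[[0,0,-0.015,0,0,0,0.5],[0,0,-0.015,0,0,0,0.5],[0,0,-0.015,0,0,0,0.5],[0,0,-0.015,0,0,0,0.5],[0,0,-0.015,0,0,0,0.5]]' 40;  python3 -c "
from h import *
st()"
```

```text
clock: 8.58
eef_pos: [475.7, 246.5, 245.5]
tcp_rot: [3.141, 0.001, -3.116]
contact_force: [0.6, 0.3, 0.7]
opening: 0.576
t 8.5833 p [475.74 246.5  245.47] yaw -3.1162 tiltfix [0.0006 0.0013] Ftool [-0.6   0.27 -0.73] Mtool [ 0.013 -0.012 -0.012] op 0.5756
to cap 0.020000000000000018 0.13
```

```bash
python3 -m creep '[[0,0,-0.012,0,0,0,0.5],[0,0,-0.012,0,0,0,0.5],[0,0,-0.012,0,0,0,0.5]]' 40;  python3 -c "
from h import *
st()"
```

```text
clock: 8.83
eef_pos: [475.7, 246.5, 245.5]
tcp_rot: [3.141, 0.001, -3.076]
contact_force: [-0.3, -0.2, 0.4]
opening: 0.579
t 8.8333 p [475.74 246.48 245.46] yaw -3.0759 tiltfix [0.0005 0.0013] Ftool [ 0.28 -0.15 -0.41] Mtool [-0.039 -0.054  0.02 ] op 0.5788
to cap -0.020000000000000018 0.19999999999999996
```

```bash
python3 -m creep '[[0,0,-0.012,0,0,0,0.5],[0,0,-0.012,0,0,0,0.5],[0,0,-0.012,0,0,0,0.5]]' 40;  python3 -c "
from h import *
st()"
```

```text
clock: 9.08
eef_pos: [475.7, 246.5, 245.5]
tcp_rot: [3.141, 0.001, -3.036]
contact_force: [-1.6, -0.7, 0.4]
opening: 0.586
t 9.0833 p [475.73 246.51 245.46] yaw -3.0359 tiltfix [0.0005 0.0014] Ftool [ 1.66 -0.56 -0.4 ] Mtool [-0.026  0.012  0.009] op 0.5858
to cap -0.06000000000000005 0.22999999999999998
```

```bash
for i in 1; do python3 -m creep '[[0,0,-0.012,0,0,0,0.5],[0,0,-0.012,0,0,0,0.5],[0,0,-0.012,0,0,0,0.5]]' 40;  done; python3 -c "
from h import *
st()"
```

```text
clock: 9.33
eef_pos: [475.7, 246.5, 245.5]
tcp_rot: [3.141, 0.001, -2.996]
contact_force: [0.6, 0.5, 1.7]
opening: 0.581
t 9.3333 p [475.73 246.5  245.46] yaw -2.9959 tiltfix [0.0005 0.0013] Ftool [-0.66  0.41 -1.71] Mtool [ 0.016  0.066 -0.031] op 0.5809
to cap -0.1100000000000001 0.28
```

```bash
python3 -m creep '[[0,0,-0.012,0,0,0,0.5],[0,0,-0.012,0,0,0,0.5],[0,0,-0.012,0,0,0,0.5]]' 40;  python3 -c "
from h import *
st()"
```

```text
clock: 9.58
eef_pos: [475.7, 246.5, 245.5]
tcp_rot: [3.141, 0.001, -2.956]
contact_force: [-0.4, -0.4, 1.0]
opening: 0.579
t 9.5833 p [475.74 246.51 245.45] yaw -2.9559 tiltfix [0.0004 0.0013] Ftool [ 0.42 -0.33 -0.97] Mtool [-0.011 -0.035 -0.007] op 0.5786
to cap -0.14000000000000012 0.32000000000000006
```

```bash
python3 -m creep '[[0,0,-0.012,0,0,0,0.5],[0,0,-0.012,0,0,0,0.5],[0,0,-0.012,0,0,0,0.5]]' 40;  python3 -c "
from h import *
st()"
```

```text
clock: 9.83
eef_pos: [475.7, 246.5, 245.5]
tcp_rot: [3.141, 0.001, -2.916]
contact_force: [-0.2, -0.4, 0.5]
opening: 0.578
t 9.8333 p [475.72 246.49 245.46] yaw -2.916 tiltfix [0.0003 0.0014] Ftool [ 0.27 -0.39 -0.48] Mtool [-0.082  0.062  0.027] op 0.5784
to cap -0.20999999999999996 0.3799999999999999
```

```bash
python3 -m creep '[[0,0,-0.012,0,0,0,0.5],[0,0,-0.012,0,0,0,0.5],[0,0,-0.012,0,0,0,0.5]]' 40;  python3 -c "
from h import *
st();snap('wrist','w8.png')"
```

```text
clock: 10.08
eef_pos: [475.7, 246.5, 245.4]
tcp_rot: [3.141, 0.001, -2.876]
contact_force: [0.5, -0.1, 0.6]
opening: 0.573
t 10.0833 p [475.7  246.5  245.44] yaw -2.876 tiltfix [0.0003 0.0013] Ftool [-0.42 -0.26 -0.63] Mtool [-0.032  0.042 -0.02 ] op 0.5733
to cap -0.27 0.41999999999999993
```

View pics/w8.png

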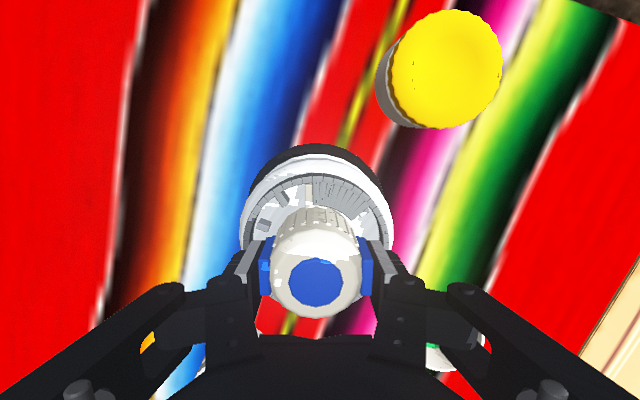

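```bash
python3 -m creep '[[0,0,-0.012,0,0,0,0.5],[0,0,-0.012,0,0,0,0.5],[0,0,-0.012,0,0,0,0.5]]' 40;  python3 -c "
from h import *
st()"
```

```text
clock: 10.38
eef_pos: [475.7, 246.5, 245.4]
tcp_rot: [3.141, 0.001, -2.836]
contact_force: [0.2, -0.4, 0.2]
opening: 0.579
t 10.3833 p [475.72 246.5  245.45] yaw -2.8361 tiltfix [0.0002 0.0014] Ftool [-0.05 -0.45 -0.19] Mtool [-0.008  0.037  0.005] op 0.5785
to cap -0.30000000000000004 0.44999999999999996
```

```bash
python3 -m creep '[[0,0,-0.012,0,0,0,0.5],[0,0,-0.012,0,0,0,0.5],[0,0,-0.012,0,0,0,0.5]]' 40;  python3 -c "
from h import *
st()"
```

```text
clock: 10.63
eef_pos: [475.7, 246.5, 245.5]
tcp_rot: [3.141, 0.001, -2.796]
contact_force: [-0.1, 0.7, 0.4]
opening: 0.579
t 10.6333 p [475.74 246.53 245.46] yaw -2.7961 tiltfix [0.0002 0.0014] Ftool [-0.12  0.74 -0.41] Mtool [-0.006  0.006 -0.003] op 0.5789
to cap -0.32000000000000006 0.48
```

```bash
python3 -m creep '[[0,0,-0.012,0,0,0,0.5],[0,0,-0.012,0,0,0,0.5]]' 40;  python3 -c "
from h import *
st()"
```

```text
clock: 10.8
eef_pos: [475.7, 246.5, 245.5]
tcp_rot: [3.141, 0.001, -2.769]
contact_force: [0.2, 0.4, 0.4]
opening: 0.578
t 10.8 p [475.74 246.52 245.46] yaw -2.7695 tiltfix [0.0002 0.0015] Ftool [-0.35  0.25 -0.4 ] Mtool [-0.02  -0.001  0.039] op 0.5778
to cap -0.3600000000000001 0.51
```

41.8° so far, with no stop felt. Continuing.

```bash
python3 -m creep '[[0,0,-0.012,0,0,0,0.5],[0,0,-0.012,0,0,0,0.5]]' 40;  python3 -c "
from h import *
st()"
```

```text
clock: 10.97
eef_pos: [475.8, 246.6, 245.5]
tcp_rot: [3.141, 0.002, -2.743]
contact_force: [0.2, 0.5, 0.9]
opening: 0.58
t 10.9667 p [475.77 246.56 245.47] yaw -2.7427 tiltfix [0.0002 0.0015] Ftool [-0.41  0.41 -0.88] Mtool [-0.065 -0.035  0.049] op 0.5802
to cap -0.3500000000000001 0.51
```

```bash
python3 -m creep '[[0,0,-0.012,0,0,0,0.5],[0,0,-0.012,0,0,0,0.5]]' 40;  python3 -c "
from h import *
st()"
```

```text
clock: 11.13
eef_pos: [475.8, 246.6, 245.5]
tcp_rot: [3.141, 0.002, -2.716]
contact_force: [0.4, -1.1, 0.2]
opening: 0.577
t 11.1333 p [475.76 246.56 245.47] yaw -2.7161 tiltfix [0.0002 0.0016] Ftool [ 0.09 -1.14 -0.19] Mtool [-0.085 -0.035  0.006] op 0.5775
to cap -0.39 0.53
```

```bash
python3 -m creep '[[0,0,-0.012,0,0,0,0.5],[0,0,-0.012,0,0,0,0.5]]' 40;  python3 -c "
from h import *
st()"
```

```text
clock: 11.3
eef_pos: [475.8, 246.6, 245.5]
tcp_rot: [3.141, 0.002, -2.689]
contact_force: [-0.8, -0.3, 0.6]
opening: 0.581
t 11.3 p [475.76 246.57 245.48] yaw -2.6894 tiltfix [0.0002 0.0016] Ftool [ 0.8   0.07 -0.6 ] Mtool [-0.041  0.033  0.016] op 0.5808
to cap -0.42000000000000004 0.55
```

```bash
python3 -m creep '[[0,0,-0.012,0,0,0,0.5],[0,0,-0.012,0,0,0,0.5]]' 40;  python3 -c "
from h import *
st()"
```

```text
clock: 11.47
eef_pos: [475.7, 246.6, 245.4]
tcp_rot: [3.141, 0.001, -2.663]
contact_force: [-0.7, 0.7, 1.5]
opening: 0.58
t 11.4667 p [475.72 246.58 245.45] yaw -2.6628 tiltfix [0.0002 0.0015] Ftool [ 0.29  0.92 -1.5 ] Mtool [-0.089 -0.016 -0.016] op 0.5795
to cap -0.4800000000000001 0.54
```

```bash
python3 -m creep '[[0,0,-0.012,0,0,0,0.5],[0,0,-0.012,0,0,0,0.5]]' 40;  python3 -c "
from h import *
st()"
```

```text
clock: 11.63
eef_pos: [475.7, 246.6, 245.5]
tcp_rot: [3.141, 0.002, -2.636]
contact_force: [0.5, 0.5, 0.3]
opening: 0.582
t 11.6333 p [475.74 246.59 245.47] yaw -2.6361 tiltfix [0.0001 0.0016] Ftool [-0.68  0.22 -0.28] Mtool [-0.002  0.007 -0.021] op 0.5817
to cap -0.49 0.5700000000000001
```

```bash
python3 -m creep '[[0,0,-0.012,0,0,0,0.5],[0,0,-0.012,0,0,0,0.5]]' 40;  python3 -c "
from h import *
st()"
```

```text
clock: 11.8
eef_pos: [475.7, 246.6, 245.5]
tcp_rot: [3.141, 0.002, -2.609]
contact_force: [0.1, 0.1, 0.8]
opening: 0.578
t 11.8 p [475.74 246.61 245.46] yaw -2.6094 tiltfix [0.0001 0.0016] Ftool [-0.09  0.04 -0.82] Mtool [-0.077 -0.    -0.002] op 0.5781
to cap -0.52 0.5700000000000001
```

```bash
python3 -m creep '[[0,0,-0.012,0,0,0,0.5],[0,0,-0.012,0,0,0,0.5]]' 40;  python3 -c "
from h import *
st()"
```

```text
clock: 11.97
eef_pos: [475.8, 246.6, 245.5]
tcp_rot: [3.142, 0.002, -2.583]
contact_force: [-0.5, 0.6, 0.1]
opening: 0.58
t 11.9667 p [475.76 246.63 245.49] yaw -2.5828 tiltfix [0.0001 0.0017] Ftool [ 0.04  0.79 -0.06] Mtool [-0.122 -0.013  0.014] op 0.5799
to cap -0.53 0.5800000000000001
```

```bash
python3 -m creep '[[0,0,-0.012,0,0,0,0.5],[0,0,-0.012,0,0,0,0.5]]' 40;  python3 -c "
from h import *
st()"
```

```text
clock: 12.13
eef_pos: [475.6, 246.7, 245.5]
tcp_rot: [3.141, 0.001, -2.556]
contact_force: [-1.6, 1.5, 1.2]
opening: 0.578
t 12.1333 p [475.64 246.67 245.46] yaw -2.5565 tiltfix [0.0004 0.0014] Ftool [ 0.52  2.11 -1.24] Mtool [-0.473  0.046  0.101] op 0.5777
to cap -0.64 0.5
```

```bash
python3 -m creep '[[0,0,-0.012,0,0,0,0.5],[0,0,-0.012,0,0,0,0.5]]' 40;  python3 -c "
from h import *
st()
d=snap('wrist','w9.png')
snap('scene','s9.png')"
```

```text
clock: 12.3
eef_pos: [475.5, 246.8, 245.5]
tcp_rot: [3.141, 0.001, -2.531]
contact_force: [0.0, -0.1, 0.1]
opening: 0.58
t 12.3 p [475.54 246.81 245.46] yaw -2.5307 tiltfix [0.0008 0.0014] Ftool [ 0.01 -0.1  -0.08] Mtool [-0.075 -0.053  0.52 ] op 0.5798
to cap -0.68 0.3500000000000001
```

View pics/w9.png

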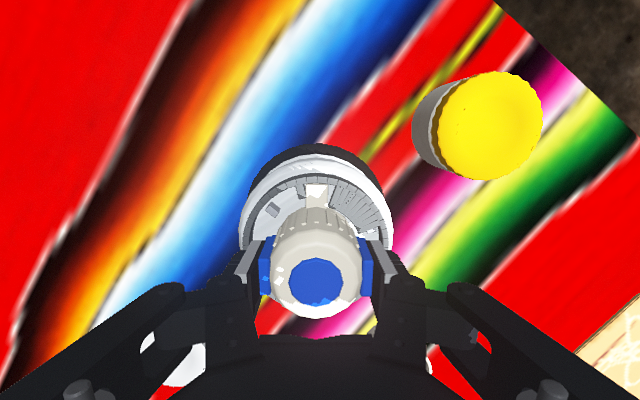

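The moment about the tool axis rose from about 0 to 0.5 Nm at 55°, which is the stop. I'll hold one row to check.

```bash
python3 -m creep '[[0,0,0,0,0,0,0.5]]' 40;  python3 -c "
from h import *
st()"
```

```text
clock: 12.48
eef_pos: [475.6, 246.8, 245.5]
tcp_rot: [3.141, 0.001, -2.532]
contact_force: [0.8, 0.5, 1.3]
opening: 0.577
t 12.4833 p [475.56 246.78 245.46] yaw -2.5318 tiltfix [0.0009 0.0014] Ftool [-0.9  -0.02 -1.32] Mtool [-0.117  0.041  0.442] op 0.5772
to cap -0.67 0.3799999999999999
```

```bash
python3 -m creep '[[0,0,0.006,0,0,0,0.5],[0,0,0,0,0,-0.7,0.5],[0,0,0,0,0,-1,0.5],[0,0,0,0,0,-1,0.5]]' 40;  python3 -c "
from h import *
st()"
```

```text
clock: 12.82
eef_pos: [475.3, 246.5, 247.2]
tcp_rot: [3.141, 0.0, -2.539]
contact_force: [0.7, 0.8, -6.3]
opening: 0.576
t 12.8167 p [475.25 246.54 247.18] yaw -2.539 tiltfix [0.001  0.0003] Ftool [-1.05  0.25  6.26] Mtool [-0.139 -0.29   0.32 ] op 0.5759
to cap -1.05 0.3999999999999999
```

```bash
python3 -m creep '[[0,0,0,0,0,0,0.5]]' 40;  python3 -c "
from h import *
st();snap('wrist','w10.png')
d=snap('scene','s10.png');c=cv2.resize(d['color'][150:220,220:320],None,fx=6,fy=6,interpolation=cv2.INTER_CUBIC); cv2.imwrite('pics/s10z.png',c[:,:,::-1])
d=ld('w10');c=cv2.resize(d['color'][130:330,220:410],None,fx=3,fy=3,interpolation=cv2.INTER_CUBIC); cv2.imwrite('pics/w10z.png',c[:,:,::-1])
"
```

```text
clock: 12.9
eef_pos: [475.3, 246.5, 247.3]
tcp_rot: [3.141, 0.0, -2.539]
contact_force: [-0.6, 1.4, 0.5]
opening: 0.574
t 12.9 p [475.3  246.54 247.26] yaw -2.539 tiltfix [0.001  0.0003] Ftool [-0.31  1.44 -0.53] Mtool [-0.147 -0.134  0.304] op 0.574
to cap -1.02 0.42999999999999994
```

View pics/s10z.png

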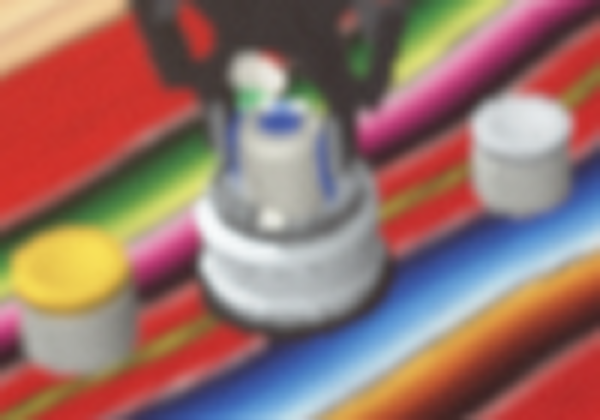

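View pics/w10z.png

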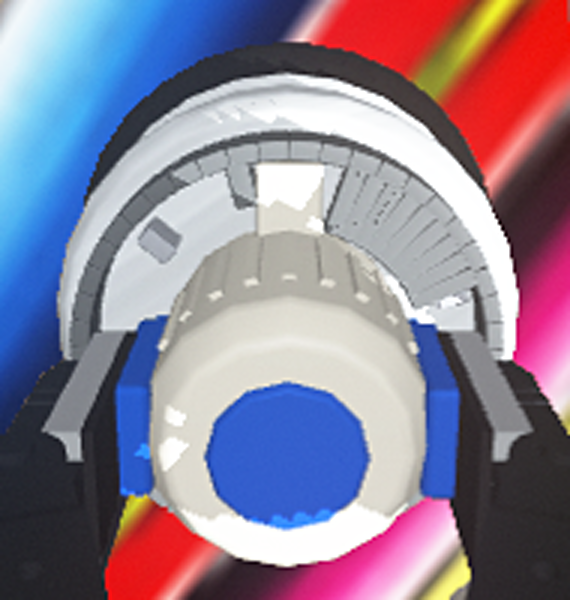

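The ear at zoom (288,195) sits in the open slot between the stop on its left and the lip segment on its right, and the force has dropped to ~0. Continuing the lift.

```bash
python3 -m creep '[[0,0,0.01,0,0,-0.7,0.5],[0,0,0,0,0,-1,0.5],[0,0,0,0,0,-1.2,0.5],[0,0,0,0,0,-1.2,0.5]]' 40;  python3 -c "
from h import *
st()"
```

```text
clock: 13.33
eef_pos: [474.8, 246.3, 251.1]
tcp_rot: [3.141, -0.001, -2.549]
contact_force: [-1.0, 1.1, -4.8]
opening: 0.579
t 13.3333 p [474.83 246.28 251.13] yaw -2.5492 tiltfix [ 0.0009 -0.0013] Ftool [0.22 1.47 4.84] Mtool [-0.077 -0.133  0.139] op 0.5789
to cap -1.54 0.3799999999999999
```

```bash
python3 -m creep '[[0.0003,-0.0006,0,-0.3,0,-1.2,0.5],[0.0003,-0.0006,0,-0.3,0,-1.2,0.5],[0,0,0,-0.2,0,-1.2,0.5],[0,0,0,-0.1,0,-1.2,0.5]]' 40;  python3 -c "
from h import *
st()"
```

```text
clock: 13.67
eef_pos: [475.1, 246.5, 256.2]
tcp_rot: [3.141, -0.002, -2.548]
contact_force: [-0.3, 0.1, -0.5]
opening: 0.575
t 13.6667 p [475.09 246.53 256.21] yaw -2.5484 tiltfix [ 0.0001 -0.0018] Ftool [0.15 0.25 0.47] Mtool [ 0.028  0.008 -0.018] op 0.5749
to cap -1.19 0.32000000000000006
```

```bash
python3 -m creep '[[0,-0.001,0,-0.2,0,-1.5,0.5],[0,-0.001,0,-0.1,0,-2,0.5],[0,0,0,-0.1,0,-2,0.5],[0,0,0,-0.1,0,-2,0.5],[0,0,0,-0.1,0,-2,0.5]]' 40;  python3 -c "
from h import *
st()"
```

```text
clock: 14.08
eef_pos: [476.5, 247.1, 267.8]
tcp_rot: [-3.141, 0.003, -2.547]
contact_force: [-0.3, -0.5, -0.7]
opening: 0.576
t 14.0833 p [476.48 247.1  267.82] yaw -2.5475 tiltfix [-0.0009  0.003 ] Ftool [ 0.52 -0.28  0.68] Mtool [ 0.01  -0.031  0.039] op 0.5764
to cap 0.29000000000000004 0.6200000000000001
```

```bash
python3 -m creep '[[0,0,0,0,0,-2,0.5],[0,0,0,0,0,-2,0.5],[0,0,0,0,0,-3,0.5],[0,0,0,0,0,-4,0.5],[0,0,0,0,0,-5,0.5],[0,0,0,0,0,-6,0.5],[0,0,0,0,0,-6,0.5],[0,0,0,0,0,-4,0.5]]' 40;  python3 -c "
from h import *
st();snap('wrist','w11.png');snap('scene','s11.png')"
```

```text
clock: 14.75
eef_pos: [476.3, 247.0, 303.2]
tcp_rot: [-3.141, 0.003, -2.547]
contact_force: [-0.7, 1.0, -2.0]
opening: 0.574
t 14.75 p [476.34 247.01 303.18] yaw -2.5474 tiltfix [-0.0009  0.0028] Ftool [0.03 1.18 1.95] Mtool [0.035 0.021 0.001] op 0.5744
to cap 0.11999999999999988 0.6100000000000001
```

View pics/w11.png

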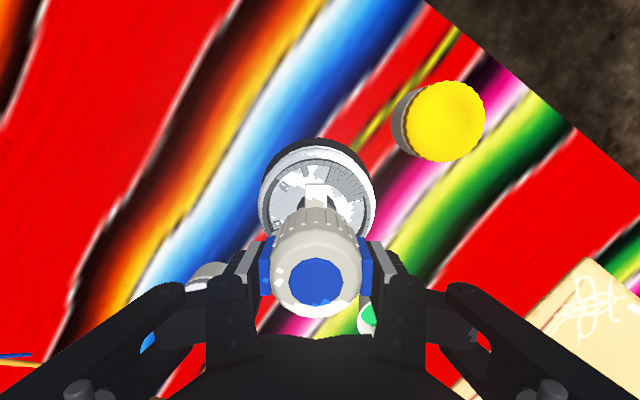

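View pics/s11.png

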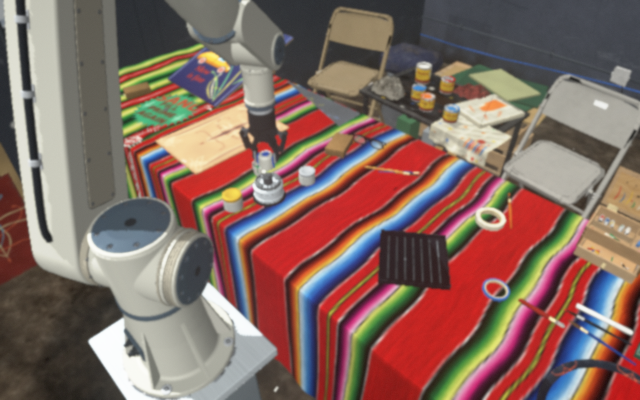

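The cap is off the neck (ear visible at (318,195), pot neck free). Now I'll measure the tray in the top and scene views.

```bash
python3 - <<'E'
from h import *
t=ld('top0');s=ld('scene0')
a=cv2.resize(t['color'][135:235,360:465],None,fx=5.5,fy=5.5,interpolation=cv2.INTER_CUBIC)
b=cv2.resize(s['color'][220:300,365:465],None,fx=6,fy=6,interpolation=cv2.INTER_CUBIC)
cv2.imwrite('pics/ta.png',a[:,:,::-1]);cv2.imwrite('pics/sa.png',b[:,:,::-1])
E
```

```text
(no output)
```

View pics/ta.png

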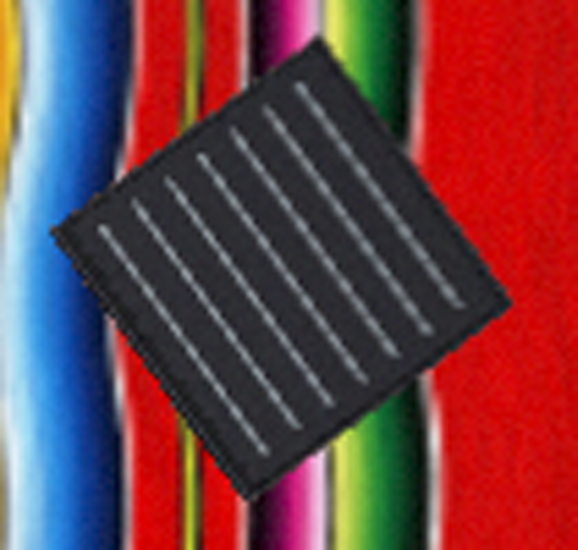

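View pics/sa.png

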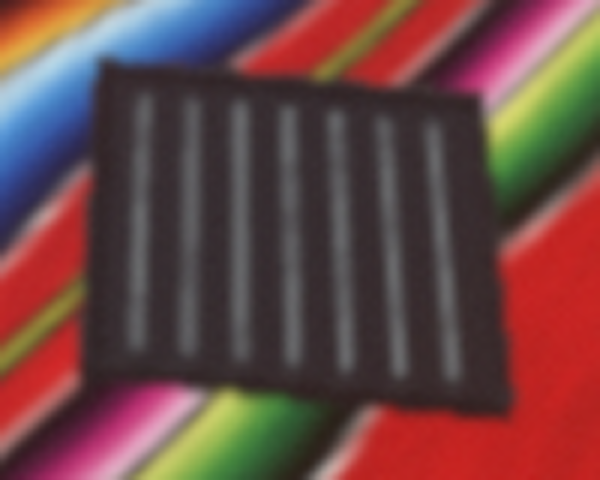

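```bash
python3 - <<'E'
from h import *
t=ld('top0');s=ld('scene0')
f=lambda x,y:(360+(x+.5)/5.5-.5,135+(y+.5)/5.5-.5); g=lambda x,y:(365+(x+.5)/6-.5,220+(y+.5)/6-.5)
P=[onz(t,f(*p),18) for p in [(55,232),(320,40),(510,302),(250,498)]]
print(np.round(P,1),np.mean(P,0),[np.linalg.norm(P[i]-P[i-1]).round(1) for i in range(4)])
print(onz(t,f(282,268),9),onz(s,g(290,236),9),tri(t,f(282,268),s,g(290,236)))
# corners of scene
Q=[onz(s,g(*p),18) for p in [(103,62),(482,97),(510,410),(85,378)]];print(np.round(Q,1),np.mean(Q,0))
st()
E
```

```text
[[ 586.8 -101.6   18. ]
 [ 691.5 -244.2   18. ]
 [ 551.8 -346.9   18. ]
 [ 446.3 -206.2   18. ]] [ 569.08452026 -224.74647718   18.        ] [np.float64(175.2), np.float64(176.8), np.float64(173.4), np.float64(175.9)]
[ 569.47033707 -225.59421341    9.        ] [ 566.96747309 -228.24959541    9.        ] (array([ 569.83774983, -226.62883029,    5.36063717]), np.float64(0.3029520496248208))
[[ 587.4 -106.8   18. ]
 [ 690.5 -246.9   18. ]
 [ 544.4 -352.6   18. ]
 [ 437.4 -216.3   18. ]] [ 564.89356011 -230.63841647   18.        ]
t 14.85 p [476.56 247.12 303.3 ] yaw -2.5475 tiltfix [-0.001  0.004] Ftool [-1.03 -0.31  0.66] Mtool [-0.034 -0.006 -0.052] op 0.5807
to cap 0.3599999999999999 0.6499999999999999
```

```bash
python3 -m creep '[[0,0.002,0,5,-12,0,0.5],[0,0,0,9,-21,0,0.5],[0,0,0,12,-28,0,0.5],[0,0,0,12,-28,0,0.5],[0,0,0,12,-28,0,0.5],[0,0,0,12,-28,0,0.5],[0,0,0,12,-28,0,0.5],[0,0,0,12,-28,0,0.5],[0,0,0,12,-28,0,0.5]]' 40;  python3 -c "
from h import *
st()"
```

```text
clock: 15.6
eef_pos: [523.9, -7.1, 302.2]
tcp_rot: [-3.142, 0.001, -2.538]
contact_force: [1.1, 0.0, -0.8]
opening: 0.579
t 15.6 p [523.88  -7.06 302.17] yaw -2.5379 tiltfix [-0.     0.001] Ftool [-0.95 -0.64  0.81] Mtool [ 0.025 -0.028  0.046] op 0.5791
to cap -104.99 236.78
```

```bash
python3 -m creep '[[0,0,0,12,-28,0,0.5],[0,0,0,12,-28,0,0.5],[0,0,0,12,-28,0,0.5],[0,0,0,12,-28,0,0.5],[0,0,0,11,-26,4,0.5],[0,0,0,9,-20,4,0.5],[0,0,0,4,-10,4,0.5],[0,0,0,0,0,0,0.5],[0,0,0,0,0,0,0.5]]' 40;  python3 -c "
from h import *
s=st();R=Ro.from_euler('xyz',s['tcp_rot']);print(R.inv().apply(np.array([569,-226,208])-s['eef_pos']))"
```

```text
clock: 16.35
eef_pos: [557.0, -206.5, 287.3]
tcp_rot: [3.141, -0.002, -2.545]
contact_force: [-0.7, 0.1, -0.5]
opening: 0.573
t 16.35 p [ 556.95 -206.55  287.33] yaw -2.545 tiltfix [ 0.0008 -0.0025] Ftool [0.54 0.45 0.55] Mtool [0.016 0.024 0.044] op 0.573
to cap -188.02 421.12
[  0.76672306 -22.92146801  79.31620673]
```

Move the rest and descend to about 13 mm above touch, then look.

```bash
python3 -m creep '[[0.0005,-0.001,0,0,-8,12,0.5],[0,-0.001,0,0,-8,14,0.5],[0,0,0,0,-3,14,0.5],[0,0,0,0,0,12,0.5],[0,0,0,0,0,8,0.5],[0,0,0,0,0,0,0.5],[0,0,0,0,0,0,0.5]]' 40;  python3 -c "
from h import *
s=st();R=Ro.from_euler('xyz',s['tcp_rot']);print(R.inv().apply(np.array([569,-226,200])-s['eef_pos']))
snap('wrist','w12.png');snap('top','t12.png')
d=ld('t12');c=cv2.resize(d['color'][100:250,340:480],None,fx=4,fy=4,interpolation=cv2.INTER_CUBIC); cv2.imwrite('pics/t12z.png',c[:,:,::-1])"
```

```text
clock: 16.93
eef_pos: [568.1, -218.6, 219.7]
tcp_rot: [3.138, -0.002, -2.539]
contact_force: [0.4, -0.3, -0.6]
opening: 0.577
t 16.9333 p [ 568.09 -218.57  219.68] yaw -2.5394 tiltfix [ 0.0037 -0.0015] Ftool [-0.16 -0.53  0.63] Mtool [ 0.014 -0.03   0.013] op 0.5769
to cap -188.01000000000002 436.28
[ 3.43192421 -6.71320359 19.65725948]
```

View pics/w12.png

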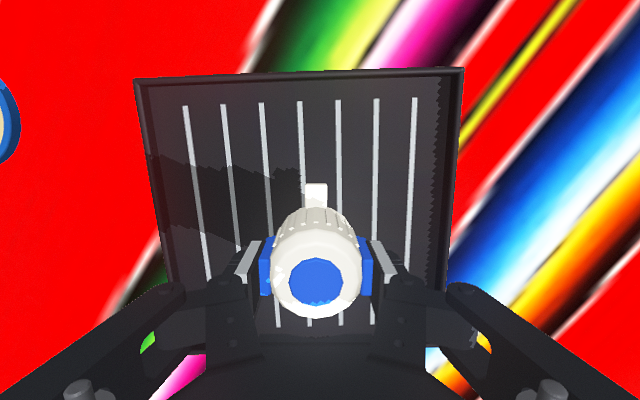

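View pics/t12z.png

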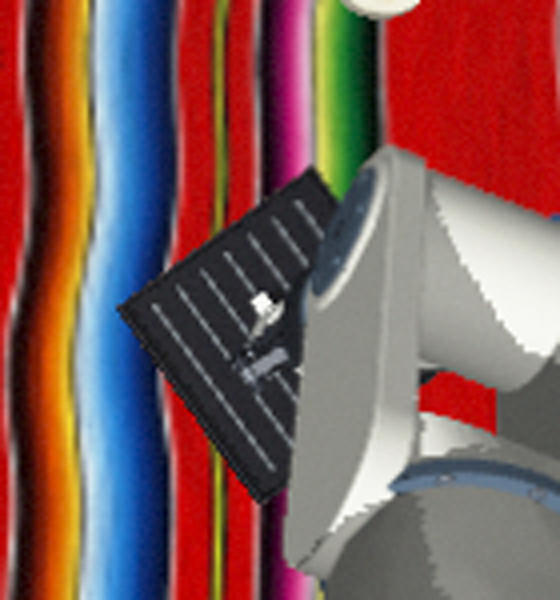

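The cap is over the tray just off centre, with clear room to the rims. I'll correct the position and tilt and go down slowly.

```bash
python3 -m creep '[[0.0025,-0.001,0,2,-4,3,0.5],[0,0,0,0,0,3,0.5],[0,0,0,0,0,2,0.5],[0,0,0,0,0,1,0.5],[0,0,0,0,0,0,0.5]]' 40;  python3 -c "
from h import *
s=st();R=Ro.from_euler('xyz',s['tcp_rot']);print(R.inv().apply(np.array([569,-226,200])-s['eef_pos']))"
```

```text
clock: 17.45
eef_pos: [569.7, -223.8, 213.0]
tcp_rot: [-3.138, 0.002, -2.539]
contact_force: [-0.3, 0.5, -0.7]
opening: 0.574
t 17.45 p [ 569.75 -223.85  213.  ] yaw -2.5393 tiltfix [-0.0034  0.0024] Ftool [-0.02  0.63  0.72] Mtool [ 0.057 -0.027 -0.008] op 0.5739
to cap -189.66000000000003 441.56
[ 1.86832181 -1.30394443 12.99776122]
```

```bash
python3 -m creep '[[-0.0013,0.0009,0,0,0,2,0.5],[0,0,0,0,0,2,0.5],[0,0,0,0,0,2,0.5],[0,0,0,0,0,1,0.5],[0,0,0,0,0,0.5,0.5],[0,0,0,0,0,0,0.5]]' 40;  python3 -c "
from h import *
s=st()"
```

```text
clock: 17.95
eef_pos: [569.8, -223.9, 205.0]
tcp_rot: [-3.139, 0.002, -2.539]
contact_force: [-0.6, -0.2, -1.5]
opening: 0.574
t 17.95 p [ 569.82 -223.9   205.04] yaw -2.5395 tiltfix [-0.0024  0.0017] Ftool [0.62 0.23 1.53] Mtool [0.021 0.025 0.   ] op 0.574
to cap -189.57000000000002 441.67
```

```bash
python3 -m creep '[[-0.001,0.0009,0,0,0,0.7,0.5],[0,0,0,0,0,0.6,0.5],[0,0,0,0,0,0.6,0.5],[0,0,0,0,0,0.5,0.5],[0,0,0,0,0,0.4,0.5]]' 40;  python3 -c "
from h import *
s=st()"
```

```text
clock: 18.37
eef_pos: [569.9, -223.9, 202.1]
tcp_rot: [-3.14, 0.001, -2.539]
contact_force: [-0.0, 0.2, -0.4]
opening: 0.578
t 18.3667 p [ 569.9  -223.87  202.09] yaw -2.5394 tiltfix [-0.0014  0.0008] Ftool [-0.06  0.18  0.43] Mtool [ 0.019 -0.008  0.045] op 0.5778
to cap -189.53 441.67
```

```bash
python3 -m creep '[[0,0,0,0,0,0.4,0.5],[0,0,0,0,0,0.3,0.5],[0,0,0,0,0,0.3,0.5]]' 40;  python3 -c "
from h import *
s=st()"
```

```text
clock: 18.62
eef_pos: [569.9, -223.9, 201.0]
tcp_rot: [-3.14, 0.001, -2.539]
contact_force: [-0.3, -0.6, -0.8]
opening: 0.571
t 18.6167 p [ 569.9  -223.9   201.02] yaw -2.5394 tiltfix [-0.0015  0.0009] Ftool [ 0.57 -0.37  0.77] Mtool [0.007 0.057 0.034] op 0.5707
to cap -189.52 441.7
```

```bash
python3 -m creep '[[0,0,0,0,0,0.3,0.5],[0,0,0,0,0,0.2,0.5],[0,0,0,0,0,0.2,0.5]]' 40;  python3 -c "
from h import *
s=st()"
```

```text
clock: 18.87
eef_pos: [569.9, -223.9, 200.2]
tcp_rot: [-3.14, 0.001, -2.539]
contact_force: [-0.6, 0.2, -1.3]
opening: 0.578
t 18.8667 p [ 569.92 -223.88  200.23] yaw -2.5394 tiltfix [-0.0015  0.0009] Ftool [0.36 0.47 1.28] Mtool [ 0.006  0.001 -0.007] op 0.5779
to cap -189.5 441.71
```

```bash
python3 -m creep '[[0,0,0,0,0,0.2,0.5],[0,0,0,0,0,0.2,0.5],[0,0,0,0,0,0.2,0.5]]' 40;  python3 -c "
from h import *
s=st()"
```

```text
clock: 19.12
eef_pos: [569.9, -223.9, 199.6]
tcp_rot: [-3.14, 0.001, -2.539]
contact_force: [0.3, -0.6, 0.8]
opening: 0.574
t 19.1167 p [ 569.93 -223.89  199.61] yaw -2.5394 tiltfix [-0.0015  0.0009] Ftool [ 0.15 -0.67 -0.82] Mtool [ 0.003 -0.006 -0.019] op 0.5744
to cap -189.49 441.72
```

```bash
python3 -m creep '[[0,0,0,0,0,0.2,0.5],[0,0,0,0,0,0.2,0.5],[0,0,0,0,0,0.2,0.5]]' 40;  python3 -c "
from h import *
s=st()"
```

```text
clock: 19.37
eef_pos: [570.0, -223.9, 199.6]
tcp_rot: [-3.14, 0.001, -2.539]
contact_force: [-0.9, 1.0, 3.9]
opening: 0.574
t 19.3667 p [ 569.97 -223.95  199.57] yaw -2.5395 tiltfix [-0.0015  0.001 ] Ftool [ 0.15  1.3  -3.88] Mtool [-0.261  0.125  0.003] op 0.5744
to cap -189.46 441.8
```

Touchdown at 3.9 N. I'll open slowly, following the pads' backward swing with a small downward shift.

```bash
python3 -m creep '[[0,0,0,0,0,0,0.42],[0,0,0,0,0,0.1,0.41],[0,0,0,0,0,0.15,0.4],[0,0,0,0,0,0.15,0.39],[0,0,0,0,0,0.15,0.38]]' 20;  python3 -c "
from h import *
s=st()"
```

```text
clock: 19.78
eef_pos: [570.0, -223.9, 198.6]
tcp_rot: [-3.14, 0.001, -2.539]
contact_force: [-0.1, -0.8, -0.9]
opening: 0.617
t 19.7833 p [ 569.98 -223.94  198.61] yaw -2.5395 tiltfix [-0.0018  0.0011] Ftool [ 0.55 -0.64  0.87] Mtool [-0.044 -0.047 -0.04 ] op 0.6174
to cap -189.47 441.8
```

```bash
python3 -m creep '[[0,0,0,0,0,0.15,0.37],[0,0,0,0,0,0.15,0.36],[0,0,0,0,0,0.15,0.35],[0,0,0,0,0,0.15,0.34],[0,0,0,0,0,0.15,0.33]]' 20;  python3 -c "
from h import *
s=st()"
```

```text
clock: 20.2
eef_pos: [569.9, -223.9, 197.5]
tcp_rot: [-3.14, 0.001, -2.539]
contact_force: [-1.1, -0.6, -1.1]
opening: 0.674
t 20.2 p [ 569.93 -223.89  197.46] yaw -2.5394 tiltfix [-0.0015  0.0009] Ftool [1.26 0.15 1.1 ] Mtool [-0.019  0.007 -0.012] op 0.6736
to cap -189.51000000000002 441.71
```

```bash
python3 -m creep '[[0,0,0,0,0,0.15,0.32],[0,0,0,0,0,0.15,0.31],[0,0,0,0,0,0.15,0.3],[0,0,0,0,0,0.15,0.29],[0,0,0,0,0,0.1,0.28],[0,0,0,0,0,0.1,0.27],[0,0,0,0,0,0,0.25],[0,0,0,0,0,0,0.23]]' 20;  python3 -c "
from h import *
s=st();snap('wrist','w13.png')"
```

```text
clock: 20.87
eef_pos: [570.1, -223.9, 196.7]
tcp_rot: [-3.14, 0.001, -2.539]
contact_force: [-0.8, -0.4, -0.6]
opening: 0.768
t 20.8667 p [ 570.08 -223.94  196.75] yaw -2.5394 tiltfix [-0.0019  0.0012] Ftool [0.86 0.14 0.64] Mtool [-0.018 -0.026 -0.01 ] op 0.7683
to cap -189.41000000000003 441.84
```

View pics/w13.png

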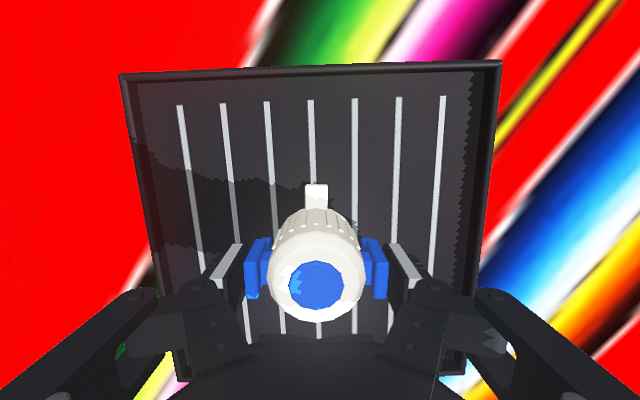

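The tabs are out, the pads are clear, and the cap stands upright on the tray. I'll open fully and retreat straight up.

```bash
python3 -m creep '[[0,0,0,0,0,0,0.15],[0,0,0,0,0,0,0.05],[0,0,0,0,0,0,0],[0,0,0,0,0,0,0],[0,0,0,0,0,-5,0],[0,0,0,0,0,-10,0],[0,0,0,0,0,-15,0],[0,0,0,0,0,-20,0],[0,0,0,0,0,-20,0],[0,0,0,0,0,-20,0]]' 20; python3 -m creep '[[0,0,0,0,0,-20,0],[0,0,0,30,0,-20,0],[0,0,0,30,0,-10,0],[0,0,0,30,0,0,0],[0,0,0,10,0,0,0],[0,0,0,0,0,0,0],[0,0,0,0,0,0,0]]'; python3 -c "
from h import *
s=st()
for n in ['wrist','scene','top']: snap(n,n+'14.png')
d=ld('scene14');c=cv2.resize(d['color'][140:300,220:460],None,fx=3,fy=3,interpolation=cv2.INTER_CUBIC); cv2.imwrite('pics/s14z.png',c[:,:,::-1])"
```

```text
clock: 21.75
eef_pos: [568.3, -223.2, 288.8]
tcp_rot: [3.137, -0.003, -2.539]
contact_force: [-0.9, 0.6, 0.3]
opening: 1.002
clock: 22.33
eef_pos: [485.2, -281.6, 353.9]
tcp_rot: [-3.132, 0.005, -2.538]
contact_force: [0.9, 0.2, 0.1]
opening: 1.0
t 22.3333 p [ 485.18 -281.61  353.92] yaw -2.5378 tiltfix [-0.0094  0.0047] Ftool [-0.85 -0.34 -0.04] Mtool [-0.071 -0.048 -0.019] op 1.0
to cap -292.77000000000004 440.79
```

View pics/wrist14.png

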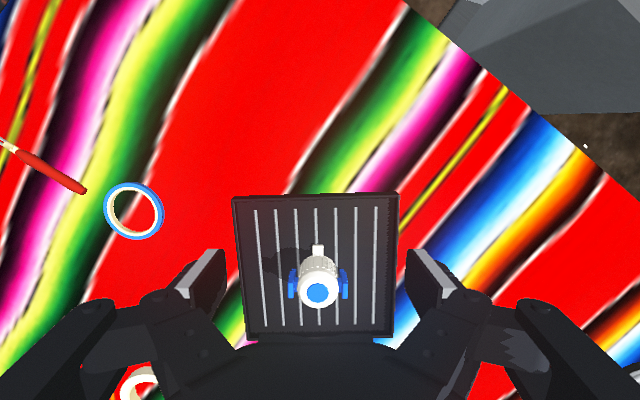

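View pics/s14z.png

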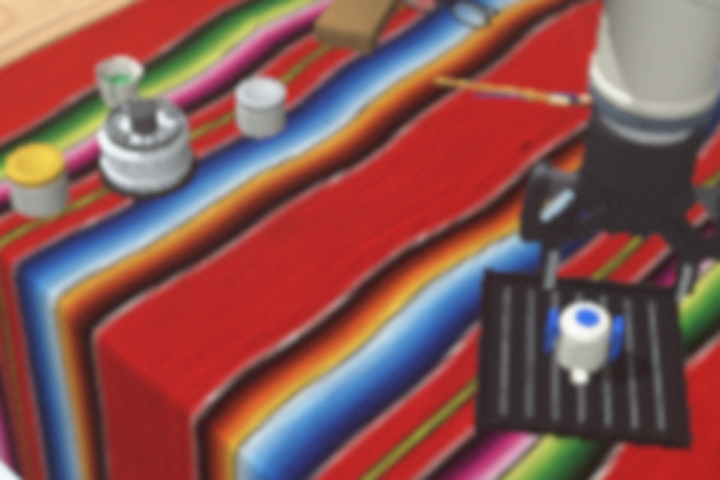

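View pics/top14.png

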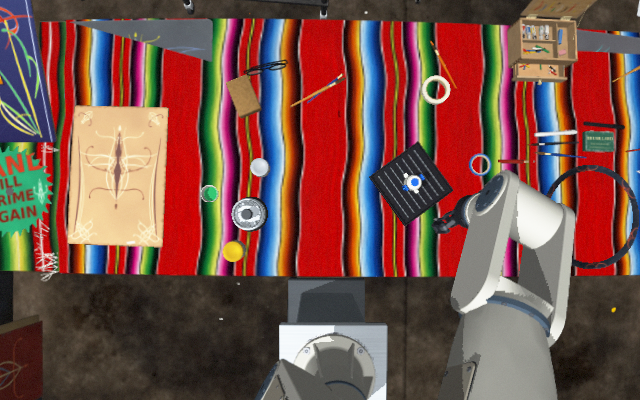

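The cap stands upright in the tray with its dot at about (413,182) in the top view. The jars and cup are at their original pixels. One quick numeric check, then I'll hand in.

```bash
python3 -m creep '[[0,0,0,0,0,0,0],[0,0,0,0,0,0,0]]'; python3 - <<'E'
from h import *
d=ld('top14');B=blobs(d,395,165,432,200);print(B)
u=sorted(B,key=lambda b:-b[0])[0][1];print('cap',onz(d,u,56),'tray~ 569 -226')
t=ld('top0')
for n,(x0,y0,x1,y1) in dict(gold=(218,238,248,264),silver=(247,154,272,179),cup=(198,184,220,204),tray=(362,135,460,230)).items():
    print(n,np.abs(d['color'][y0:y1,x0:x1].astype(int)-t['color'][y0:y1,x0:x1]).mean())
st(); job.sign_off()
E
```

```text
clock: 22.65
eef_pos: [487.3, -279.9, 352.4]
tcp_rot: [-3.134, 0.004, -2.534]
contact_force: [1.1, -0.1, -0.5]
opening: 1.0
[(25, array([421.4 , 176.72])), (45, array([414.27, 181.62])), (31, array([404.9 , 187.65]))]
cap [ 570.94311646 -223.52753842   56.        ] tray~ 569 -226
gold 10.272649572649573
silver 8.736
cup 8.574242424242424
tray 13.712817758682421
t 22.65 p [ 487.35 -279.92  352.37] yaw -2.5343 tiltfix [-0.0075  0.0042] Ftool [-0.85 -0.66  0.54] Mtool [ 0.039  0.031 -0.034] op 0.9996
to cap -291.54 439.63
the job is handed in; nothing more can be done
```

The cap is off the pot and standing upright near the middle of the drip tray, and I handed the job in at about 23 s of the 72 s allowed.

- **Opening:** I pressed both tabs home slowly, with almost no side load. Holding them in, I turned the cap anticlockwise about 55° until the moment at the stop settled at 0.44 Nm. I backed off slightly and lifted it straight off. The largest vertical force I read during the lift was about 6 N.
- **Setting down:** The cap touched the tray at about 4 N. I let the tabs out slowly and moved the gripper clear.
- **Final checks:** The top camera puts the cap about 3 mm from the measured tray centre, with both tabs out. The jars, cup and tray look unmoved by eye, and the robot is touching nothing.
- **Checks that were off or weak:**
  - One reading at the stop was 0.52 Nm, slightly above the 0.3–0.5 Nm band, before it settled.
  - The picture-difference check on the jars and cup was inconclusive. Every region differed by 9–10 grey levels, which I put down to image noise or lighting, so "unmoved" rests on viewing the pictures.

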